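Make up the load on the dial scale with ring weights

TASK

Bring the load on the dial scale up to the target: thread the steel ring weights from the mat onto the upright post of its pan, one at a time, each let go lying flat in the stack, and stop as soon as the pointer comes to rest between the two long marks of the dial; rings that are not needed stay on the bench or mat. The post stands off the centre of its round plate, to a side that nobody has measured, so feel for it gently: never drive the pan down to the end of the dial or push hard on the scale, and leave the wax block and the mould stack where they are.

Things in the scene. Friction and masses are not known exactly. Their poses are not given: they have to be found in the camera images.
- scale: Dial scale, fixed: white housing 130 x 120 x 65 mm with a round dial (94 mm) on its front. Origin on the bench under the pan's centre; x points to its back (away from the dial), y to its left, z up. The pan sinks straight down on a spring of about 235 N/m (4.2 mm per N, 5 mm per ring; damping 12 Ns/m); travel 30 mm to a hard stop.
- pan_centre (a point): Centre of the top face of the flat, rimless steel pan, axes as the scale's; it moves with the pan and is 108 to 117 mm over the bench at the start. The pan is 120 mm wide in y and runs from 62 mm in front of this point to 78 mm behind it.
- disc_centre (a point): Centre of the dark round plate (38 mm) let flush into the pan's top, the same point as the pan's centre. On it stands the steel post: 12 mm diameter, 38 mm tall over the pan, 2.5 mm chamfer at its top. Its axis is always 9 mm off this point, in an UNMEASURED direction (any angle): the plate was turned and locked there, and does not turn in use.
- sample_can (a point): Sample can of unknown weight fixed on the pan behind the post: 32 mm diameter, 40 mm tall, its axis 55 mm behind the pan's centre (+x of the scale), so fingers should straddle a ring along the scale's y. This point: the centre of its underside.
- pointer (a joint): Pointer of the dial, rad: 0 = left end, grows clockwise as the pan sinks, 0.1 rad per mm, 0.5 rad per ring; 3.0 is the overload stop. The target zone between the two long marks is 1.75 to 2.33 rad. At the start it reads between 0.3 and 1.3; two or three rings are needed.
- mat: Thin black rubber mat, 170 x 170 x 4 mm, fixed to the bench, that carries the four ring weights in a square of 80 mm pitch. Origin at the centre of its underside.
- ring0: Loose steel ring weight, all four alike: outer diameter 50 mm, hole 16 mm, 10 mm thick, 120 g. Origin: centre of its underside, z along the hole. Starts flat on the mat.
- ring1: Loose steel ring weight, all four alike: outer diameter 50 mm, hole 16 mm, 10 mm thick, 120 g. Origin: centre of its underside, z along the hole. Starts flat on the mat.
- ring2: Loose steel ring weight, all four alike: outer diameter 50 mm, hole 16 mm, 10 mm thick, 120 g. Origin: centre of its underside, z along the hole. Starts flat on the mat.
- ring3: Loose steel ring weight, all four alike: outer diameter 50 mm, hole 16 mm, 10 mm thick, 120 g. Origin: centre of its underside, z along the hole. Starts flat on the mat.
- wax_block: Loose block of paraffin, 32 x 44 x 18 mm, behind on the bench: leave it. Origin centre of underside.
- mould_stack: Loose stack of two small steel base moulds, 28 x 38 x 14 mm, behind on the bench: leave it. Origin centre of underside.

How it is judged:
On the way, in this order (a step that is already met when the one before it is completed fails the run):
1. a first ring lies flat on the pan round the post, let go ((((horizontal distance between ring0 and pan_centre below 0.016 m and z of ring0 in the frame of pan_centre between -0.003 and 0.003 m and angle between ring0's own z axis and vertical below 0.12 rad) and contact force between the fingers and ring0 below 0.05 N) or ((horizontal distance between ring1 and pan_centre below 0.016 m and z of ring1 in the frame of pan_centre between -0.003 and 0.003 m and angle between ring1's own z axis and vertical below 0.12 rad) and contact force between the fingers and ring1 below 0.05 N) or ((horizontal distance between ring2 and pan_centre below 0.016 m and z of ring2 in the frame of pan_centre between -0.003 and 0.003 m and angle between ring2's own z axis and vertical below 0.12 rad) and contact force between the fingers and ring2 below 0.05 N) or ((horizontal distance between ring3 and pan_centre below 0.016 m and z of ring3 in the frame of pan_centre between -0.003 and 0.003 m and angle between ring3's own z axis and vertical below 0.12 rad) and contact force between the fingers and ring3 below 0.05 N))), for 0.2 s.
2. a second ring lies flat on the first one, let go ((((horizontal distance between ring0 and pan_centre below 0.016 m and z of ring0 in the frame of pan_centre between 0.007 and 0.013 m and angle between ring0's own z axis and vertical below 0.12 rad) and contact force between the fingers and ring0 below 0.05 N) or ((horizontal distance between ring1 and pan_centre below 0.016 m and z of ring1 in the frame of pan_centre between 0.007 and 0.013 m and angle between ring1's own z axis and vertical below 0.12 rad) and contact force between the fingers and ring1 below 0.05 N) or ((horizontal distance between ring2 and pan_centre below 0.016 m and z of ring2 in the frame of pan_centre between 0.007 and 0.013 m and angle between ring2's own z axis and vertical below 0.12 rad) and contact force between the fingers and ring2 below 0.05 N) or ((horizontal distance between ring3 and pan_centre below 0.016 m and z of ring3 in the frame of pan_centre between 0.007 and 0.013 m and angle between ring3's own z axis and vertical below 0.12 rad) and contact force between the fingers and ring3 below 0.05 N))), for 0.2 s.
At the end, for the whole second after the job is handed in: The pointer rests between the long marks (1.73 to 2.36 rad); every ring either lies flat in the stack round the post (within 16 mm of the pan's centre, tilt under 0.12 rad, underside at most 23.5 mm over the pan) or down on mat or bench, over 100 mm from the pan's centre (value of joint pointer between 1.73 and 2.36 rad and velocity of joint pointer between -0.1 and 0.1 rad/s and (((horizontal distance between ring0 and pan_centre below 0.016 m and z of ring0 in the frame of pan_centre between -0.003 and 0.0235 m and angle between ring0's own z axis and vertical below 0.12 rad) and linear speed of ring0 below 0.02 m/s) or (horizontal distance between ring0 and pan_centre above 0.1 m and height (world z) of ring0 below 0.012 m)) and (((horizontal distance between ring1 and pan_centre below 0.016 m and z of ring1 in the frame of pan_centre between -0.003 and 0.0235 m and angle between ring1's own z axis and vertical below 0.12 rad) and linear speed of ring1 below 0.02 m/s) or (horizontal distance between ring1 and pan_centre above 0.1 m and height (world z) of ring1 below 0.012 m)) and (((horizontal distance between ring2 and pan_centre below 0.016 m and z of ring2 in the frame of pan_centre between -0.003 and 0.0235 m and angle between ring2's own z axis and vertical below 0.12 rad) and linear speed of ring2 below 0.02 m/s) or (horizontal distance between ring2 and pan_centre above 0.1 m and height (world z) of ring2 below 0.012 m)) and (((horizontal distance between ring3 and pan_centre below 0.016 m and z of ring3 in the frame of pan_centre between -0.003 and 0.0235 m and angle between ring3's own z axis and vertical below 0.12 rad) and linear speed of ring3 below 0.02 m/s) or (horizontal distance between ring3 and pan_centre above 0.1 m and height (world z) of ring3 below 0.012 m))); the robot touches nothing.
It fails at once if the pan is driven down to the end of the dial (pointer beyond 2.9 rad) (value of joint pointer above 2.9 rad).
It fails at once if the scale, with pan and post, is pushed with more than 20 N (contact force between scale and anything else above 20 N).
It fails at once if the wax block is moved by more than 20 mm (distance of wax_block from where it was at the start of the episode above 0.02 m).
It fails at once if the mould stack is moved by more than 20 mm (distance of mould_stack from where it was at the start of the episode above 0.02 m).
It also fails if it takes over 72 s, if anything falls off the work surface, if the arm or the gripper's body presses on something with over 40 N, if the wrist force passes 120 N, or if a joint passes its speed limit or range.

ROBOT

A 6-joint arm with a two-finger parallel gripper is mounted at the origin on a cart in front of the work surface, level with it; the furniture and walls round the work are solid. World frame = base frame: x ahead of the robot, y to its left, z up, the work surface at z = 0. Lengths are in m, angles in rad, forces in N, time in s.
With the tool pointing down it reaches from about 0.35 to 0.975 m from the base axis. Payload 4.9 kg.
Tool frame: the origin (TCP) lies between the finger pads; the fingertips stand env.tip_reach ahead of it and the grasp point (between the pads) lies 2 mm behind it (env.tip_reach is the distance from the TCP to the fingertips, in m); z points along the fingers, y is the direction in which the jaws open and shut (so a half turn about z gives the same grasp; the last joint's range is limited). The gripper opens to 85 mm and grips with 20 to 120 N. Pads are 22 mm wide; open, the fingers measure 114 mm over their backs; the gripper's body (76 mm by 85 mm) begins 54 mm behind the grasp point. The pads swing forward as they close: fully open they stand 13 mm farther back than shut.
Start: joints at [1.027, 0.053, 1.613, -0, 1.476, -0.119], TCP at [0.258, 0.569, 0.214] pointing down, gripper open.
Joint ranges: [-3.01, 3.01], [-1.01, 2.22], [0.06, 2.58], [-1.02, 4.17], [0.09, 2.62], [-3.14, 3.14]. Speed limits (rad/s): [2.57, 2.57, 3.14, 3.14, 3.14, 3.14].

INTERFACE

Orientations are given as a rotation vector (axis times angle).
In Python, from workcell import env gives the robot as it stands.
- The arm moves only by the tool move_arm, never from a script. Its argument "deltas" is a list of rows, each an object with "jaw": the opening, from -1 (shut) to 1 (fully open); "translation": the shift along the tool's x, y, z in m, a list of three; "delta_rot": the turn, a rotation vector about the tool's x, y, z in rad, a list of three. A call has 1 to 12 rows; each row is the pose to reach, as a shift and turn from the pose commanded when the call began, along the tool's axes at that moment; what a row does not reach only later rows make up. A row lasts 1/10 s, in which the tool goes at most 50 mm and 8.59 degrees, less where a joint would pass 70% of its speed; a pose out of reach is approached as far as the arm can. A call with a gripper value outside its range is refused whole. The fingers move at their own pace and stop on an object; the grip force is fixed at half the most. Time passes only in rows, so rows that repeat a pose let the fingers close. It gives the time, the measured TCP pose, the force and the opening at its end, in the units of the state.
- env.read_state(): the state, without advancing time (a new reading comes with each control period).
- env.read_camera(name): name is "scene" or "top" or "wrist"; returns a dict with "color" (420x560x3 uint8, blue, green, red), "z_map" (420x560 float32, m along the optical axis (not along the pixel's ray), 0 where there is no reading), "intrinsics" (3x3 intrinsics, pixels), "eye" and "orientation" of the camera in the world; the wrist camera has in their place "tool_from_camera" (4x4, takes a point from camera to tool coordinates, whose origin is the TCP and whose axes are the flange's). Camera axes: x right, y up, looking along -z (the intrinsics and any distortion apply to the point x, -y, -z); pixel columns grow to the right and rows downward; lengths in m; the calibration is good to about 2 mm. The wrist camera is an equidistant fisheye: a pixel r from the principal point sees the ray r / f radians off the axis. A picture is of the moment at which its call begins: read the wrist's pose just before it.
- env.job_done(): hands the job in, once; it reports no verdict.
Trained networks look in a picture, given as the dict that the camera call returned (one of the last four; its "shot" number tells which), for a name from the list of things; names that differ only in an ending like _2 or _b are one class to them, and where a whole thing is asked for, a point or a joint stands for the part that bears it (a point fixed in the world has none). Each returns a list of dicts, best first, with "confidence" (0 to 1); they miss things now and then, are a little off and sometimes report something else, mostly with a low value. They report only what shows in the picture. A call takes as long as a camera call.
- env.recognise(name, picture): "at" ([x, y, z] in m, in the coordinates of the camera as it stood for that picture, good to about 4 mm: the middle of the surface that is visible of it).
The state is a dict: "t": time; "joints": joint angles; "joint_vel": joint speeds; "tau": joint torques, N m; "position": TCP position; "ee_rot": TCP orientation; "contact_force": force on the tool from outside, world axes, zero at the start; "torque": the same for the moment, N m; "finger_gap": opening from 0.0 (shut) to 1.0 (fully open).
Only numpy, scipy, OpenCV 4.12 (cv2) and the standard library are available. Lean on these libraries where they do the work, as an engineer would, in place of code of your own. Each camera call takes 0.05 s, during which the arm holds its last target. There are 200 camera calls.

## Working session

There is one attempt and no reset: what is moved stays moved. The work goes in short steps, Python scripts to look and compute and a tool call to move; the robot and the scene stay as the last step left them, time stands still between calls to the robot, and variables do not carry over. Pictures are saved under pics/ and viewed, about 8 in all and at most 12, crops included, and the job is handed in when it is done.

Besides the shell and the picture viewer there is one more tool, called after "Emit:" by a JSON object that holds its "api" and its "payload", one argument or row to a line. move_arm: Moves the arm, as the interface text tells. Its arguments: {"type":"object","properties":{"deltas":{"type":"array"}},"required":["deltas"]}

```bash
mkdir -p pics; cat > h.py <<'E'
import numpy as np, cv2
from scipy.spatial.transform import Rotation as R
from workcell import env
def cam(n,save=None):
    s=env.read_state(); p=env.read_camera(n)
    if n=="wrist":
        T=np.eye(4);T[:3,:3]=R.from_rotvec(s["ee_rot"]).as_matrix();T[:3,3]=s["position"]
        p["T"]=T@np.array(p["tool_from_camera"])
    else:
        T=np.eye(4);o=np.array(p["orientation"],float)
        T[:3,:3]=o if o.shape==(3,3) else R.from_rotvec(o).as_matrix();T[:3,3]=p["eye"];p["T"]=T
    if save: cv2.imwrite("pics/"+save,p["color"])
    return p
def w(p,c): return (p["T"]@np.r_[c,1])[:3]
def pix(p,u,v,z=None):
    K=np.array(p["intrinsics"]); z=z or p["z_map"][int(v),int(u)]
    return w(p,[(u-K[0,2])/K[0,0]*z,-(v-K[1,2])/K[1,1]*z,-z])
def rec(p,name,n=4):
    return [(round(d["confidence"],2),np.round(w(p,d["at"]),4).tolist()) for d in env.recognise(name,p)[:n]]
E
python3 - <<'E'
from h import *
s=env.read_state();print(s,env.tip_reach)
for n in("scene","top"):
    p=cam(n,n+"0.png");print(n,p["eye"],p["orientation"],p["intrinsics"])
    for k in("scale","pan_centre","disc_centre","sample_can","mat","ring0","wax_block","mould_stack","pointer"):print(k,rec(p,k))
a=cv2.imread("pics/scene0.png")
E
```

```text
{'t': 0.0, 'joints': array([ 1.02697797e+00,  5.33693986e-02,  1.61433660e+00, -1.96792957e-05,
        1.47599926e+00, -1.18993231e-01]), 'joint_vel': array([-1.39305613e-04, -1.22510128e-03, -7.87793914e-05,  4.71601228e-04,
       -2.18989002e-04, -6.70416398e-04]), 'tau': array([-7.11772336e-04, -3.93674898e+01, -3.70174992e+01, -2.16564149e-04,
        7.06241568e-03,  1.18160193e-05]), 'position': array([0.257249  , 0.56885994, 0.21312984]), 'ee_rot': array([-0.66216273, -3.07033107,  0.00314724]), 'contact_force': array([ 0.43918399,  0.11299414, -0.22468242]), 'torque': array([ 0.0110883 ,  0.02343155, -0.01290276]), 'finger_gap': 1.0003590767520225} 0.017
scene [0.25044343 0.37873564 0.78527818] [ 0.27881129 -0.88262991 -2.38962754] [[480.75955648   0.         274.42762487]
 [  0.         480.75955648 207.80879906]
 [  0.           0.           1.        ]]
scale [(0.95, [0.5007, 0.0927, 0.1167]), (0.48, [0.4963, -0.1993, 0.0155])]
pan_centre [(0.88, [0.5319, 0.093, 0.1143])]
disc_centre [(0.88, [0.5362, 0.0917, 0.1167]), (0.61, [0.5715, -0.2004, 0.0154]), (0.51, [0.4969, -0
[... 428 characters left out ...]
 [ 0.19002116 -0.17735693 -1.46751827] [[421.18868269   0.         280.7611995 ]
 [  0.         421.18868269 209.83625974]
 [  0.           0.           1.        ]]
scale [(0.58, [0.5127, 0.0759, 0.1134]), (0.27, [0.7448, -0.0168, 0.0167])]
pan_centre [(0.62, [0.5375, 0.0808, 0.1143])]
disc_centre [(0.9, [0.537, 0.078, 0.1128])]
sample_can [(0.85, [0.5327, 0.0807, 0.1139])]
mat [(0.56, [0.5372, -0.2362, 0.0023]), (0.41, [0.5738, -0.1999, 0.0148])]
ring0 [(0.92, [0.5823, -0.2854, 0.0108]), (0.81, [0.4989, -0.284, 0.0149]), (0.62, [0.495, -0.1991, 0.0096]), (0.58, [0.5753, -0.203, 0.0156])]
wax_block [(0.69, [0.6998, -0.0928, 0.0208])]
mould_stack [(0.71, [0.745, -0.0203, 0.0162])]
pointer []
```

```bash
python3 - <<'E'
import cv2,numpy as np
a=cv2.imread("pics/scene0.png");b=cv2.imread("pics/top0.png")
cv2.imwrite("pics/both.png",cv2.resize(np.vstack([a,b]),None,fx=.71,fy=.71))
E
```

```text
(no output)
```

View pics/both.png

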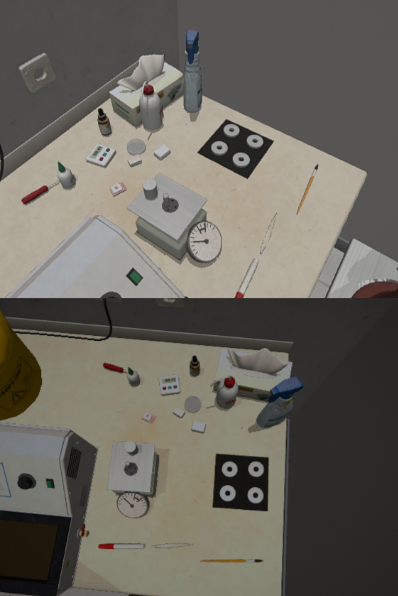

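```bash
python3 - <<'E'
from h import *
out=[]
for n in("scene","top"):
    p=cam(n);K=np.array(p["intrinsics"]);v,u=np.mgrid[:420,:560];z=p["z_map"]
    c=np.stack([(u-K[0,2])/K[0,0]*z,-(v-K[1,2])/K[1,1]*z,-z],-1)@p["T"][:3,:3].T+p["T"][:3,3]
    X,Y,Z=c[...,0],c[...,1],c[...,2]
    m=(abs(X-.53)<.1)&(abs(Y-.085)<.09)&(z>0)
    pan=m&(abs(Z-.114)<.006);h=np.median(Z[pan]);print(n,"pan z",h)
    pan=m&(abs(Z-h)<.005);pts=c[pan];print(cv2.minAreaRect(pts[:,:2].astype(np.float32)),pts.min(0),pts.max(0))
    tall=(m&(Z>h+.012)).astype(np.uint8);k,l,st,ce=cv2.connectedComponentsWithStats(tall)
    for i in range(1,k):
        q=c[l==i];t=q[q[:,2]>q[:,2].max()-.005];print(len(q),q.mean(0).round(4),"top",q[:,2].max().round(4),t.mean(0).round(4),len(t),ce[i].round(1))
    for rx,ry in((.497,-.283),(.575,-.2),(.497,-.2),(.58,-.284)):
        r=c[(np.hypot(X-rx,Y-ry)<.032)&(Z>.0095)&(Z<.022)&(z>0)];(cc,_,_)=cv2.minAreaRect(r[:,:2].astype(np.float32));print("ring",np.round(cc,4),np.median(r[:,2]).round(4),_)
    g=np.argwhere(pan);(a,b),(e,f)=g.min(0),g.max(0)
    out.append(cv2.resize(p["color"][a-15:a+95,b-15:b+115],None,fx=5,fy=5,interpolation=cv2.INTER_CUBIC)); print("crop origin",b-15,a-15)
cv2.imwrite("pics/c1.png",cv2.resize(np.hstack(out),(800,338)))
E
```

```text
scene pan z 0.11398383837875614
((0.5362091660499573, 0.08209485560655594), (0.14081744849681854, 0.12211457639932632), 1.3620668649673462) [0.46451598 0.01985779 0.10904401] [0.60786065 0.1447158  0.11883813]
419 [0.5796 0.0871 0.1481] top 0.1569 [0.5828 0.0844 0.154 ] 245 [210.9 263.3]
98 [0.5348 0.0868 0.1427] top 0.1543 [0.5362 0.0854 0.1516] 34 [233.3 279. ]
ring [ 0.4989 -0.2861] 0.0153 25.43195915222168
ring [ 0.5724 -0.2015] 0.0151 31.52628517150879
ring [ 0.4968 -0.2014] 0.0152 82.67198181152344
ring [ 0.5797 -0.2833] 0.0152 82.23126220703125
crop origin 164 228
top pan z 0.11264513940749343
((0.5372692942619324, 0.08281746506690979), (0.14061297476291656, 0.12086308002471924), 1.8177659511566162) [0.46557566 0.02037399 0.10765378] [0.60845775 0.14427616 0.11755566]
254 [0.5822 0.0823 0.1493] top 0.157 [0.5835 0.0841 0.1531] 126 [183.7 209.6]
47 [0.5363 0.0828 0.1444] top 0.1524 [0.5367 0.084  0.1501] 25 [180.5 233.3]
ring [ 0.4989 -0.2863] 0.0139 7.242917537689209
ring [ 0.5717 -0.2013] 0.014 4.973351955413818
ring [ 0.4971 -0.2012] 0.0137 5.110782623291016
ring [ 0.5798 -0.2834] 0.0139 6.628557205200195
crop origin 135 186
```

View pics/c1.png

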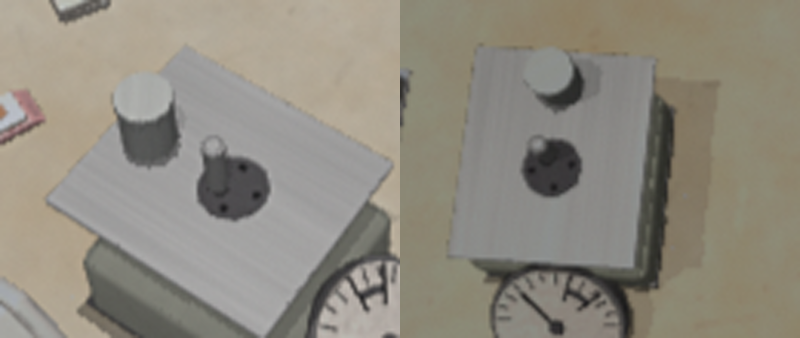

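```bash
cat >> h.py <<'E'
def to(x,y,z,yaw=91.6):
    s=env.read_state();M=R.from_rotvec(s["ee_rot"])
    a=np.radians(yaw);Y=np.array([np.cos(a),np.sin(a),0]);Z=np.array([0,0,-1.]);T=R.from_matrix(np.column_stack([np.cross(Y,Z),Y,Z]))
    print("pos",s["position"].round(4),"gap",round(s["finger_gap"],3),"F",s["contact_force"].round(2),"t",round(s["t"],2),"-> trans",M.inv().apply(np.array([x,y,z])-s["position"]).round(4),"rot",(M.inv()*T).as_rotvec().round(4))
E
python3 -c "
from h import *
to(.497,-.201,.2)"
```

```text
pos [0.2576 0.5694 0.2144] gap 1.002 F [ 0.12 -0.81 -0.63] t 1.1 -> trans [-0.5357 -0.6033  0.0144] rot [ 0.     -0.     -0.4527]
```

Emit:
{"api": "move_arm", "payload": {
  "deltas": [
    {"jaw": 0.5,"translation": [-0.536,-0.603,0.014],"delta_rot": [0,0,-0.453]},
    {"jaw": 0.5,"translation": [-0.536,-0.603,0.014],"delta_rot": [0,0,-0.453]},
    {"jaw": 0.5,"translation": [-0.536,-0.603,0.014],"delta_rot": [0,0,-0.453]},
    {"jaw": 0.5,"translation": [-0.536,-0.603,0.014],"delta_rot": [0,0,-0.453]},
    {"jaw": 0.5,"translation": [-0.536,-0.603,0.014],"delta_rot": [0,0,-0.453]},
    {"jaw": 0.5,"translation": [-0.536,-0.603,0.014],"delta_rot": [0,0,-0.453]},
    {"jaw": 0.5,"translation": [-0.536,-0.603,0.014],"delta_rot": [0,0,-0.453]},
    {"jaw": 0.5,"translation": [-0.536,-0.603,0.014],"delta_rot": [0,0,-0.453]},
    {"jaw": 0.5,"translation": [-0.536,-0.603,0.014],"delta_rot": [0,0,-0.453]},
    {"jaw": 0.5,"translation": [-0.536,-0.603,0.014],"delta_rot": [0,0,-0.453]},
    {"jaw": 0.5,"translation": [-0.536,-0.603,0.014],"delta_rot": [0,0,-0.453]},
    {"jaw": 0.5,"translation": [-0.536,-0.603,0.014],"delta_rot": [0,0,-0.453]}
  ]
}}

```text
t: 2.3
position: [0.4355, -0.0031, 0.2045]
ee_rot: [-0.044, 3.14, -0.0]
contact_force: [1.9, -0.4, 0.4]
finger_gap: 0.753
```

```bash
python3 -c "
from h import *
to(.497,-.201,.2)"
```

```text
pos [ 0.4355 -0.0031  0.2045] gap 0.753 F [ 1.93 -0.37  0.43] t 2.3 -> trans [-0.0559 -0.1996  0.0046] rot [-0.0001  0.0017 -0.    ]
```

Emit:
{"api": "move_arm", "payload": {
  "deltas": [
    {"jaw": 0.5,"translation": [-0.056,-0.2,0.005],"delta_rot": [0,0,0]},
    {"jaw": 0.5,"translation": [-0.056,-0.2,0.005],"delta_rot": [0,0,0]},
    {"jaw": 0.5,"translation": [-0.056,-0.2,0.005],"delta_rot": [0,0,0]},
    {"jaw": 0.5,"translation": [-0.056,-0.2,0.005],"delta_rot": [0,0,0]},
    {"jaw": 0.5,"translation": [-0.056,-0.2,0.005],"delta_rot": [0,0,0]},
    {"jaw": 0.5,"translation": [-0.056,-0.2,0.005],"delta_rot": [0,0,0]},
    {"jaw": 0.5,"translation": [-0.056,-0.2,0.005],"delta_rot": [0,0,0]}
  ]
}}

```text
t: 3.0
position: [0.4966, -0.1984, 0.1989]
ee_rot: [0.045, -3.141, -0.001]
contact_force: [-0.3, -0.2, -0.5]
finger_gap: 0.75
```

```bash
cat >> h.py <<'E'
def cloud(p):
    K=np.array(p["intrinsics"]);v,u=np.mgrid[:420,:560];z=p["z_map"].astype(float)
    dx,dy=u-K[0,2],v-K[1,2]
    if "tool_from_camera" in p:
        r=np.hypot(dx,dy);th=r/K[0,0];k=np.tan(np.minimum(th,1.5))/np.maximum(r,1e-6)
    else: k=1/K[0,0]
    return np.stack([dx*k*z,-dy*k*z,-z],-1)@p["T"][:3,:3].T+p["T"][:3,3], (z>0)
def plate(c,m,x,y,zlo,zhi,rad):   # enclosing circle of top-face points
    q=c[m&(np.hypot(c[...,0]-x,c[...,1]-y)<rad)&(c[...,2]>zlo)&(c[...,2]<zhi)]
    (cc,r)=cv2.minEnclosingCircle(q[:,:2].astype(np.float32));return np.round(cc,4),round(r,4),np.median(q[:,2]).round(4),len(q)
E
python3 - <<'E'
from h import *
to(.497,-.201,.2)
p=cam("wrist","w1.png");c,m=cloud(p)
print(p["intrinsics"],rec(p,"ring0"))
for rx,ry in((.499,-.286),(.574,-.2),(.497,-.2),(.58,-.284)):print(plate(c,m,rx,ry,.0115,.022,.034))
E
```

```text
pos [ 0.4966 -0.1984  0.1989] gap 0.75 F [-0.32 -0.19 -0.53] t 3.0 -> trans [-0.0003 -0.0026 -0.0011] rot [ 0.0008 -0.0004  0.0007]
[[325.1922621    0.         276.19250998]
 [  0.         325.1922621  206.12982985]
 [  0.           0.           1.        ]] [(0.97, [0.4975, -0.2007, 0.0147]), (0.96, [0.5724, -0.2827, 0.0117]), (0.74, [0.5004, -0.2852, 0.0146]), (0.61, [0.5699, -0.2018, 0.0134])]
(array([ 0.4983, -0.2879]), 0.0253, np.float64(0.0139), 1325)
(array([ 0.5713, -0.2026]), 0.0251, np.float64(0.0138), 1170)
(array([ 0.4959, -0.2021]), 0.0251, np.float64(0.014), 1433)
(array([ 0.5787, -0.285 ]), 0.0252, np.float64(0.0138), 944)
```

View pics/w1.png

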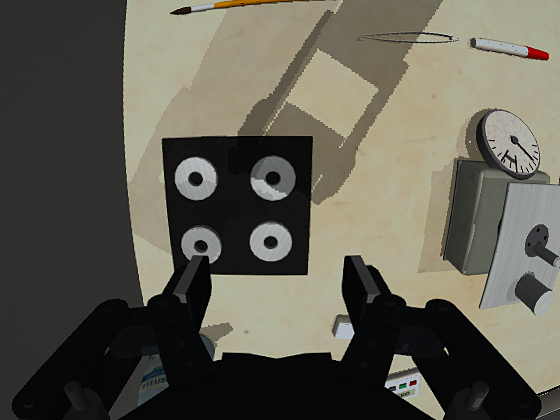

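Emit:
{"api": "move_arm", "payload": {
  "deltas": [
    {"jaw": 0.5,"translation": [0,-0.002,0.05],"delta_rot": [0,0,0]},
    {"jaw": 0.5,"translation": [0,-0.002,0.1],"delta_rot": [0,0,0]},
    {"jaw": 0.5,"translation": [0,-0.002,0.14],"delta_rot": [0,0,0]},
    {"jaw": 0.5,"translation": [0,-0.002,0.14],"delta_rot": [0,0,0]},
    {"jaw": 0.5,"translation": [0,-0.002,0.14],"delta_rot": [0,0,0]},
    {"jaw": 0.5,"translation": [0,-0.002,0.14],"delta_rot": [0,0,0]}
  ]
}}

```text
t: 3.7
position: [0.499, -0.2019, 0.0625]
ee_rot: [-0.046, 3.137, -0.004]
contact_force: [0.1, 0.4, -0.2]
finger_gap: 0.75
```

```bash
python3 -c "
from h import *
p=cam('wrist');c,m=cloud(p)
print(plate(c,m,.497,-.2,.0115,.022,.034))
to(.496,-.202,.022)"
```

```text
(array([ 0.496 , -0.2022]), 0.0251, np.float64(0.014), 3458)
pos [ 0.4992 -0.2022  0.0628] gap 0.75 F [ 0.47 -0.37  0.99] t 3.75 -> trans [0.0034 0.0004 0.0407] rot [-0.0032  0.0052  0.0009]
```

Emit:
{"api": "move_arm", "payload": {
  "deltas": [
    {"jaw": 0.5,"translation": [0.003,0,0.02],"delta_rot": [0,0,0]},
    {"jaw": 0.5,"translation": [0.003,0,0.041],"delta_rot": [0,0,0]},
    {"jaw": 0.5,"translation": [0.003,0,0.041],"delta_rot": [0,0,0]},
    {"jaw": 0.5,"translation": [0.003,0,0.041],"delta_rot": [0,0,0]},
    {"jaw": -0.4,"translation": [0.003,0,0.041],"delta_rot": [0,0,0]},
    {"jaw": -0.4,"translation": [0.003,0,0.041],"delta_rot": [0,0,0]},
    {"jaw": -0.4,"translation": [0.003,0,0.041],"delta_rot": [0,0,0]},
    {"jaw": -0.4,"translation": [0.003,0,0.041],"delta_rot": [0,0,0]},
    {"jaw": -0.4,"translation": [0.003,0,0.041],"delta_rot": [0,0,0]}
  ]
}}

```text
t: 4.65
position: [0.494, -0.2015, 0.0182]
ee_rot: [-0.044, 3.141, -0.0]
contact_force: [0.3, 0.5, 0.5]
finger_gap: 0.303
```

```bash
python3 -c "
from h import *
to(.496,-.202,.222)"
```

```text
pos [ 0.494  -0.2015  0.0182] gap 0.303 F [0.29 0.46 0.46] t 4.65 -> trans [-0.002  -0.0006 -0.2038] rot [-0.0001  0.0002  0.0003]
```

```bash
python3 -c "
from h import *
p=cam('wrist','w2.png');c,m=cloud(p)
print(plate(c,m,.497,-.2,.0115,.022,.034))"
```

```text
(array([ 0.4961, -0.2022]), 0.0252, np.float64(0.0139), 4174)
```

View pics/w2.png

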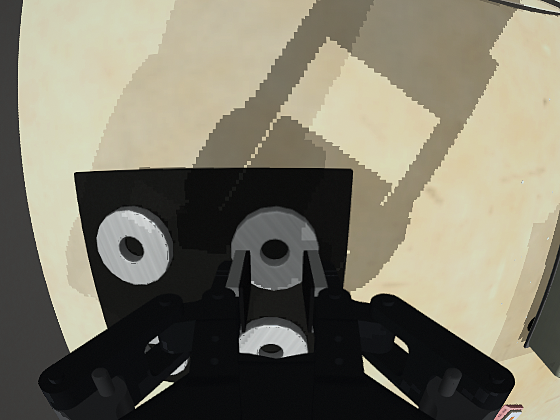

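```bash
python3 -c "
from h import *
p=cam('wrist');c,m=cloud(p);s=env.read_state()
print(s['position'],s['finger_gap'],np.round(p['tool_from_camera'],3))
for u,v in((244,256),(244,265),(242,285),(240,300),(307,256),(309,270),(312,290),(275,300),(275,230)):print(u,v,c[v,u].round(4),m[v,u])"
```

```text
[ 0.49385245 -0.20138958  0.01805468] 0.30458712856511827 [[ 0.     0.955  0.295  0.076]
 [ 1.    -0.     0.     0.   ]
 [ 0.     0.295 -0.955 -0.16 ]
 [ 0.     0.     0.     1.   ]]
244 256 [ 0.4831 -0.2161  0.0454] True
244 265 [ 0.4832 -0.2153  0.0541] True
242 285 [ 0.4833 -0.2146  0.0705] True
240 300 [ 0.4891 -0.2154  0.0723] True
307 256 [ 0.4824 -0.1876  0.0452] True
309 270 [ 0.4824 -0.1879  0.0585] True
312 290 [ 0.4837 -0.1879  0.0723] True
275 300 [ 0.5343 -0.2009  0.0037] True
275 230 [ 0.4824 -0.2022  0.0138] True
```

```bash
python3 -c "
from h import *
p=cam('wrist');c,m=cloud(p)
for v in range(236,262,2):print(v,c[v,244].round(4),c[v,307].round(4),p['color'][v,244])
T=np.linalg.inv(p['T']);K=np.array(p['intrinsics'])
for P in((.483,-.2155,.003),(.494,-.2155,.003),(.483,-.2155,.02),(.483,-.2155,.04)):
    q=(T@np.r_[P,1])[:3];r=np.hypot(q[0],q[1]);th=np.arctan2(r,-q[2]);print(P,K[0,2]+K[0,0]*th*q[0]/r,K[1,2]-K[0,0]*th*q[1]/r)"
```

```text
236 [ 0.4864 -0.2191  0.0137] [ 0.4854 -0.1847  0.0138] [102 101  99]
238 [ 0.4873 -0.219   0.0143] [ 0.4867 -0.1846  0.0136] [101 100  99]
240 [ 0.4884 -0.219   0.0146] [ 0.4877 -0.1845  0.0139] [104 104 102]
242 [ 0.4899 -0.2191  0.0138] [ 0.4886 -0.1845  0.0145] [105 104 102]
244 [ 0.4913 -0.2191  0.0134] [ 0.4897 -0.1845  0.0148] [104 106 103]
246 [ 0.4921 -0.219   0.0143] [ 0.4916 -0.1842  0.0132] [108 108 106]
248 [ 0.4937 -0.2191  0.0135] [ 0.4921 -0.1843  0.0148] [103 103 101]
250 [ 0.4829 -0.2167  0.0393] [ 0.4827 -0.187   0.0379] [71 72 69]
252 [ 0.4832 -0.2165  0.0408] [ 0.4819 -0.1874  0.0418] [66 67 65]
254 [ 0.4829 -0.2163  0.0436] [ 0.4824 -0.1874  0.0429] [69 71 69]
256 [ 0.4828 -0.2161  0.0459] [ 0.4822 -0.1877  0.0454] [55 54 53]
258 [ 0.4827 -0.2158  0.0482] [ 0.4823 -0.1878  0.0473] [22 22 20]
260 [ 0.4828 -0.2157  0.0499] [ 0.4822 -0.188   0.0494] [11 10 10]
(0.483, -0.2155, 0.003) 251.879152216663 223.5890357540896
(0.494, -0.2155, 0.003) 251.82819160389334 241.20618101408172
(0.483, -0.2155, 0.02) 249.59736884771704 234.79285027257163
(0.483, -0.2155, 0.04) 246.34174476053644 250.92606268876557
```

Emit:
{"api": "move_arm", "payload": {
  "deltas": [
    {"jaw": -0.4,"translation": [-0.002,-0.001,-0.04],"delta_rot": [0,0,0]},
    {"jaw": 0.18,"translation": [-0.002,-0.001,-0.06],"delta_rot": [0,0,0]},
    {"jaw": 0.18,"translation": [-0.002,-0.001,-0.06],"delta_rot": [0,0,0]},
    {"jaw": 0.18,"translation": [-0.002,-0.001,-0.06],"delta_rot": [0,0,0]},
    {"jaw": 0.18,"translation": [-0.002,-0.001,-0.06],"delta_rot": [0,0,0]}
  ]
}}

```text
t: 5.3
position: [0.4948, -0.2017, 0.0763]
ee_rot: [0.044, -3.139, -0.002]
contact_force: [0.2, -0.3, 0.6]
finger_gap: 0.589
```

```bash
python3 -c "
from h import *
p=cam('wrist','w3.png');c,m=cloud(p);s=env.read_state()
print(s['position'],s['finger_gap'],s['contact_force'])
M=R.from_rotvec(s['ee_rot']);t=(c-s['position'])@M.as_matrix()
g=m&(t[...,2]<.03)&(abs(t[...,1])<.05)
for a in range(-50,50,5):
    k=g&(abs(t[...,1]-a/1e3)<.0025)
    if k.sum():
        q=t[k];i=q[:,2].argmax();print(a,k.sum(),q[i].round(4))
print(plate(c,m,.497,-.2,.0115,.022,.034))
"
```

```text
[ 0.49472667 -0.20166295  0.07617496] 0.5882088789360976 [-0.20345436 -0.0127771   0.14913585]
-50 1840 [ 0.0113 -0.0497 -0.0649]
-45 1669 [ 0.0067 -0.0434 -0.0619]
-40 692 [ 0.0067 -0.0376 -0.0278]
-35 740 [ 0.0066 -0.037  -0.0265]
-30 1526 [ 0.0105 -0.0281 -0.0233]
-25 2801 [ 0.0063 -0.025  -0.02  ]
-20 1642 [ 0.0122 -0.0224 -0.0761]
-15 1684 [ 0.0095 -0.0129 -0.0894]
-10 1644 [ 0.0095 -0.0121 -0.0892]
-5 1332 [ 0.0088 -0.006  -0.0891]
0 1244 [ 0.0095  0.002  -0.0906]
5 1305 [ 0.0092  0.0069 -0.0896]
10 1660 [ 0.0097  0.0081 -0.0893]
15 1657 [ 0.0095  0.013  -0.0893]
20 1657 [ 0.0161  0.0211 -0.0812]
25 2772 [-0.0034  0.0253 -0.0194]
30 1587 [ 0.0106  0.0276 -0.0235]
35 738 [ 0.007   0.0354 -0.0271]
40 700 [ 0.0067  0.0376 -0.0278]
45 1560 [ 0.0065  0.043  -0.0607]
(array([ 0.4959, -0.202 ]), 0.0248, np.float64(0.0139), 3042)
```

View pics/w3.png

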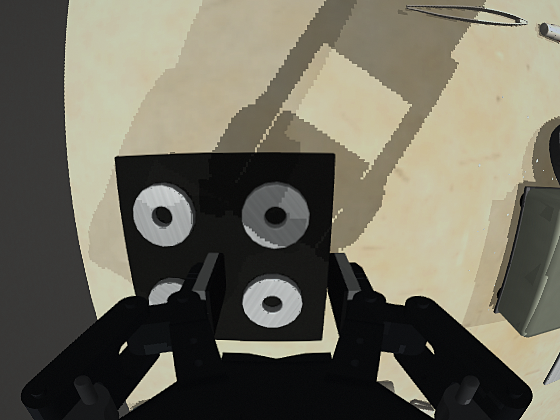

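Emit:
{"api": "move_arm", "payload": {
  "deltas": [
    {"jaw": 0.5,"translation": [-0.001,0,0.03],"delta_rot": [0,0,0]},
    {"jaw": 0.5,"translation": [-0.001,0,0.03],"delta_rot": [0,0,0]},
    {"jaw": 0.5,"translation": [-0.001,0,0.07],"delta_rot": [0,0,0]},
    {"jaw": 0.5,"translation": [-0.001,0,0.07],"delta_rot": [0,0,0]},
    {"jaw": 0.5,"translation": [-0.001,0,0.07],"delta_rot": [0,0,0]}
  ]
}}

```text
t: 5.85
position: [0.4959, -0.2017, 0.0073]
ee_rot: [0.044, -3.139, -0.003]
contact_force: [0.1, -0.5, -0.4]
finger_gap: 0.749
```

```bash
python3 -c "
from h import *
to(.496,-.202,-.012)"
```

```text
pos [ 0.4959 -0.2017  0.0073] gap 0.749 F [ 0.13 -0.55 -0.35] t 5.85 -> trans [-0.0002 -0.0003  0.0193] rot [ 0.0017 -0.0027  0.0003]
```

Emit:
{"api": "move_arm", "payload": {
  "deltas": [
    {"jaw": 0.5,"translation": [0,0,0.018],"delta_rot": [0,0,0]},
    {"jaw": 0.5,"translation": [0,0,0.018],"delta_rot": [0,0,0]},
    {"jaw": 0.5,"translation": [0,0,0.018],"delta_rot": [0,0,0]},
    {"jaw": -0.2,"translation": [0,0,0.018],"delta_rot": [0,0,0]},
    {"jaw": -0.2,"translation": [0,0,0.018],"delta_rot": [0,0,0]},
    {"jaw": -0.2,"translation": [0,0,0.018],"delta_rot": [0,0,0]},
    {"jaw": -0.2,"translation": [0,0,0.018],"delta_rot": [0,0,0]}
  ]
}}

```text
t: 6.55
position: [0.498, -0.2028, -0.0071]
ee_rot: [-0.044, 3.14, -0.001]
contact_force: [-4.9, 2.3, 10.7]
finger_gap: 0.525
```

```bash
python3 -c "
from h import *
p=cam('wrist','w4.png');c,m=cloud(p);s=env.read_state()
print(s['position'],s['finger_gap'],s['contact_force'])
print(plate(c,m,.497,-.2,.0105,.025,.034))
M=R.from_rotvec(s['ee_rot']);t=(c-s['position'])@M.as_matrix()
for a in (-25,-23,-21,21,23,25):
    k=m&(t[...,2]<.012)&(abs(t[...,1]-a/1e3)<.001)&(t[...,2]>-.05)
    q=c[k];i=q[:,2].argmin();print(a,k.sum(),q[i].round(4))
"
```

```text
[ 0.49801935 -0.20279223 -0.00716506] 0.530480040523005 [-2.75507352  2.47608414 10.13741447]
(array([ 0.4893, -0.1995]), 0.0327, np.float64(0.014), 7023)
-25 1392 [ 0.4031 -0.2308 -0.0023]
-23 1861 [ 0.3864 -0.2288 -0.0018]
-21 1382 [ 0.3998 -0.2256 -0.002 ]
21 1381 [ 0.3713 -0.1861 -0.0022]
23 1877 [ 0.387  -0.1834 -0.0026]
25 1398 [ 0.4243 -0.1803 -0.0017]
```

View pics/w4.png

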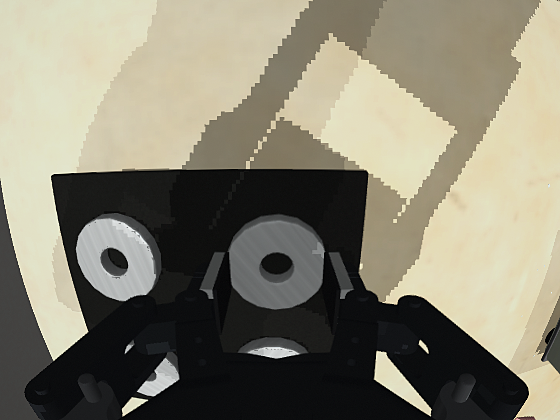

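Emit:
{"api": "move_arm", "payload": {
  "deltas": [
    {"jaw": -0.2,"translation": [0,0,0.008],"delta_rot": [0,0,0]},
    {"jaw": -0.2,"translation": [0,0,-0.01],"delta_rot": [0,0,0]},
    {"jaw": -0.2,"translation": [0,0,-0.03],"delta_rot": [0,0,0]},
    {"jaw": -0.2,"translation": [0,0,-0.05],"delta_rot": [0,0,0]},
    {"jaw": -0.2,"translation": [0,0,-0.05],"delta_rot": [0,0,0]},
    {"jaw": -0.2,"translation": [0,0,-0.05],"delta_rot": [0,0,0]},
    {"jaw": -0.2,"translation": [0,0,-0.05],"delta_rot": [0,0,0]}
  ]
}}

```text
t: 7.3
position: [0.4961, -0.2018, 0.0389]
ee_rot: [0.044, -3.14, -0.002]
contact_force: [0.1, 0.2, -1.2]
finger_gap: 0.523
```

```bash
cat >>h.py <<'E'
def held(p):   # ring in the hand: bright points near the tips; plane & centre in tool frame
    c,m=cloud(p);s=env.read_state();M=R.from_rotvec(s["ee_rot"]);t=(c-s["position"])@M.as_matrix()
    k=m&(np.hypot(t[...,0],t[...,1])<.032)&(t[...,2]>-.04)&(t[...,2]<-.004)&(abs(t[...,1])<.0225)
    q=t[k]
    if len(q)<50: print("none",len(q));return
    zt=np.median(q[:,2]);q=q[abs(q[:,2]-zt)<.004]
    A=np.c_[q[:,:2],np.ones(len(q))];f=np.linalg.lstsq(A,q[:,2],rcond=None)[0]
    print("held n",len(q),"ztop(tool)",zt.round(4),"slope",f[:2].round(3),"x range",np.percentile(q[:,0],[1,99]).round(4),"y",np.percentile(q[:,1],[1,99]).round(4))
E
python3 -c "
from h import *
p=cam('wrist','w5.png')
held(p);c,m=cloud(p);print(plate(c,m,.497,-.202,.0105,.018,.034)); to(.496,-.202,.2)"
```

```text
held n 6772 ztop(tool) -0.0233 slope [ 0.011 -0.015] x range [-0.0172  0.0287] y [-0.0222  0.0218]
(array([0., 0.]), 0.0, np.float64(nan), 0)
pos [ 0.4959 -0.2017  0.0386] gap 0.528 F [-0.35  0.05 -1.7 ] t 7.35 -> trans [ 0.0003 -0.     -0.1614] rot [ 0.0013 -0.0021  0.0002]
  return _methods._mean(a, axis=axis, dtype=dtype,
  ret = ret.dtype.type(ret / rcount)
```

View pics/w5.png

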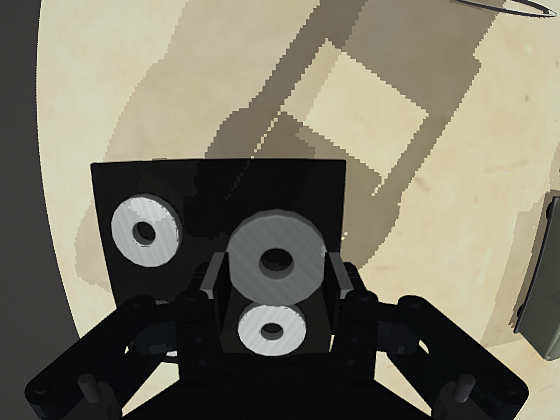

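```bash
cat >>h.py <<'E'
def hole(p,zt=None):   # hole centre in tool frame on the ring's top plane
    c,m=cloud(p);s=env.read_state();M=R.from_rotvec(s["ee_rot"]).as_matrix();t=(c-s["position"])@M
    e=(p["T"][:3,3]-s["position"])@M
    k=m&(np.hypot(t[...,0],t[...,1])<.032)&(t[...,2]>-.04)&(t[...,2]<-.004)&(abs(t[...,1])<.02)
    zt=zt if zt is not None else np.median(t[k][:,2])
    on=k&(abs(t[...,2]-zt)<.0025)
    d=t-e;q=e+d*((zt-e[2])/d[...,2])[...,None]
    reg=(np.hypot(q[...,0],q[...,1])<.02)&~on&(t[...,2]>zt)
    n,l,st,ce=cv2.connectedComponentsWithStats(reg.astype(np.uint8))
    for i in range(1,n):
        if st[i,4]>80:
            a=q[l==i];(cc,r)=cv2.minEnclosingCircle(a[:,:2].astype(np.float32));print("hole tool",a[:,:2].mean(0).round(4),np.round(cc,4),"r",round(r,4),"zt",round(zt,4),"px",ce[i].round())
E
python3 -c "
from h import *
hole(cam('wrist'))
p=cam('wrist');c,m=cloud(p)
for rx,ry in((.498,-.288),(.5715,-.202),(.578,-.285)):print(plate(c,m,rx,ry,.0085,.018,.034))
"
```

```text
hole tool [0.0061 0.0002] [0.0057 0.0002] r 0.008 zt -0.023 px [276. 262.]
(array([ 0.4981, -0.2883]), 0.0257, np.float64(0.0139), 3629)
(array([ 0.5711, -0.2032]), 0.0255, np.float64(0.0138), 2679)
(array([ 0.5789, -0.2822]), 0.0244, np.float64(0.0139), 55)h.py:48: RuntimeWarning: divide by zero encountered in divide
  d=t-e;q=e+d*((zt-e[2])/d[...,2])[...,None]
h.py:48: RuntimeWarning: invalid value encountered in multiply
  d=t-e;q=e+d*((zt-e[2])/d[...,2])[...,None]
```

```bash
python3 -c "
from h import *
to(.595,.085,.22)"
```

```text
pos [ 0.4961 -0.2018  0.0387] gap 0.524 F [-0.39  0.53 -0.46] t 7.45 -> trans [-0.1066  0.2842 -0.1812] rot [ 0.0012 -0.002   0.0003]
```

Emit:
{"api": "move_arm", "payload": {
  "deltas": [
    {"jaw": -0.2,"translation": [0,0,-0.05],"delta_rot": [0,0,0]},
    {"jaw": -0.2,"translation": [0,0,-0.1],"delta_rot": [0,0,0]},
    {"jaw": -0.2,"translation": [-0.01,0.03,-0.14],"delta_rot": [0,0,0]},
    {"jaw": -0.2,"translation": [-0.03,0.07,-0.165],"delta_rot": [0,0,0]},
    {"jaw": -0.2,"translation": [-0.05,0.11,-0.181],"delta_rot": [0,0,0]},
    {"jaw": -0.2,"translation": [-0.065,0.155,-0.181],"delta_rot": [0,0,0]},
    {"jaw": -0.2,"translation": [-0.08,0.2,-0.181],"delta_rot": [0,0,0]},
    {"jaw": -0.2,"translation": [-0.095,0.245,-0.181],"delta_rot": [0,0,0]},
    {"jaw": -0.2,"translation": [-0.107,0.284,-0.181],"delta_rot": [0,0,0]},
    {"jaw": -0.2,"translation": [-0.107,0.284,-0.181],"delta_rot": [0,0,0]},
    {"jaw": -0.2,"translation": [-0.107,0.284,-0.181],"delta_rot": [0,0,0]},
    {"jaw": -0.2,"translation": [-0.107,0.284,-0.181],"delta_rot": [0,0,0]}
  ]
}}

```text
t: 8.65
position: [0.5955, 0.0839, 0.2203]
ee_rot: [0.043, -3.14, 0.001]
contact_force: [-0.2, -0.3, -1.9]
finger_gap: 0.53
```

```bash
cat >>h.py <<'E'
np.seterr(all="ignore")
def post(p,x=.537,y=.0845):
    c,m=cloud(p);r=np.hypot(c[...,0]-x,c[...,1]-y)
    pz=np.median(c[m&(r>.02)&(r<.03)&(abs(c[...,2]-.11)<.02)][:,2]);print("pan z",pz.round(4))
    q=c[m&(r<.014)&(c[...,2]>pz+.01)&(c[...,2]<pz+.05)]
    if len(q)<10: print("no post",len(q));return
    zt=q[:,2].max()
    print("post n",len(q),"top z",zt.round(4))
    for lo,hi in((.0,.003),(.003,.01),(.01,.02),(.02,.03)):
        a=q[(q[:,2]<zt-lo)&(q[:,2]>zt-hi)]
        if len(a)>4: print(lo,len(a),a.mean(0).round(4),a.min(0).round(4),a.max(0).round(4))
E
python3 -c "
from h import *
p=cam('wrist','w6.png')
to(.595,.085,.22);hole(p);post(p)"
```

```text
pos [0.5956 0.0836 0.2205] gap 0.523 F [-0.31 -0.23 -1.81] t 8.7 -> trans [0.0006 0.0014 0.0005] rot [-0.0003 -0.0009 -0.001 ]
hole tool [0.0061 0.0005] [0.0059 0.0005] r 0.0079 zt -0.0228 px [276. 262.]
pan z 0.1126
post n 238 top z 0.1522
0.0 150 [0.5361 0.0843 0.1502] [0.5306 0.0787 0.1492] [0.5413 0.0893 0.152 ]
0.003 79 [0.5354 0.0838 0.1482] [0.5299 0.0786 0.1452] [0.5423 0.0901 0.1491]
0.01 7 [0.5315 0.0823 0.1367] [0.5303 0.0785 0.1326] [0.5341 0.0881 0.1416]
```

View pics/w6.png

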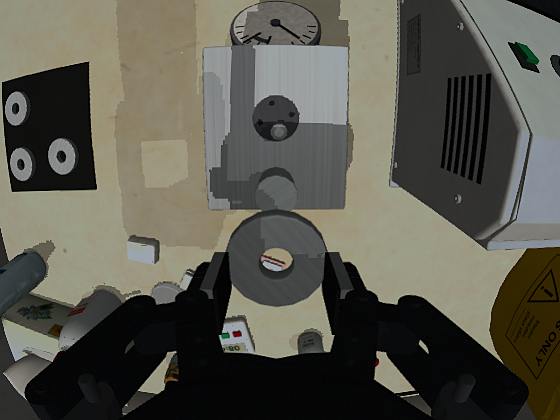

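```bash
python3 -c "
from h import *
to(.542,.084,.18)"
```

```text
pos [0.5956 0.0836 0.2205] gap 0.523 F [-0.31 -0.23 -1.81] t 8.7 -> trans [0.0535 0.0019 0.0406] rot [-0.0003 -0.0009 -0.001 ]
```

Emit:
{"api": "move_arm", "payload": {
  "deltas": [
    {"jaw": -0.2,"translation": [0.025,0.002,0],"delta_rot": [0,0,0]},
    {"jaw": -0.2,"translation": [0.0535,0.002,0],"delta_rot": [0,0,0]},
    {"jaw": -0.2,"translation": [0.0535,0.002,0.02],"delta_rot": [0,0,0]},
    {"jaw": -0.2,"translation": [0.0535,0.002,0.04],"delta_rot": [0,0,0]},
    {"jaw": -0.2,"translation": [0.0535,0.002,0.04],"delta_rot": [0,0,0]},
    {"jaw": -0.2,"translation": [0.0535,0.002,0.04],"delta_rot": [0,0,0]}
  ]
}}

```text
t: 9.3
position: [0.5422, 0.0842, 0.1811]
ee_rot: [0.042, -3.141, 0.0]
contact_force: [-0.4, -0.4, -0.8]
finger_gap: 0.525
```

```bash
python3 -c "
from h import *
p=cam('wrist','w7.png')
to(.542,.084,.18);hole(p);post(p);to(.542,.084,.103)"
```

```text
pos [0.5428 0.0844 0.182 ] gap 0.528 F [ 0.87  0.8  -0.29] t 9.35 -> trans [ 0.0008 -0.0003  0.002 ] rot [-0.0001  0.0011 -0.001 ]
hole tool [ 0.0067 -0.    ] [ 0.0063 -0.    ] r 0.0081 zt -0.0221 px [276. 262.]
hole tool [-0.0183 -0.0004] [-0.0152 -0.0011] r 0.0126 zt -0.0221 px [275. 306.]
pan z 0.1127
post n 108 top z 0.1403
0.0 8 [0.5305 0.0841 0.1388] [0.5301 0.0819 0.1378] [0.531  0.0865 0.1403]
0.003 45 [0.5312 0.0841 0.1336] [0.5302 0.0792 0.1303] [0.5336 0.0894 0.1371]
0.01 54 [0.5317 0.0838 0.1262] [0.5301 0.0784 0.1227] [0.5349 0.0895 0.13  ]
pos [0.5428 0.0844 0.182 ] gap 0.528 F [ 0.87  0.8  -0.29] t 9.35 -> trans [ 0.0009 -0.0003  0.079 ] rot [-0.0001  0.0011 -0.001 ]
```

Emit:
{"api": "move_arm", "payload": {
  "deltas": [
    {"jaw": -0.2,"translation": [0.0003,-0.0002,0.02],"delta_rot": [0,0,0]},
    {"jaw": -0.2,"translation": [0.0003,-0.0002,0.033],"delta_rot": [0,0,0]},
    {"jaw": -0.2,"translation": [0.0003,-0.0002,0.04],"delta_rot": [0,0,0]},
    {"jaw": -0.2,"translation": [0.0003,-0.0002,0.047],"delta_rot": [0,0,0]},
    {"jaw": -0.2,"translation": [0.0003,-0.0002,0.052],"delta_rot": [0,0,0]},
    {"jaw": -0.2,"translation": [0.0003,-0.0002,0.052],"delta_rot": [0,0,0]}
  ]
}}

```text
t: 9.95
position: [0.5417, 0.0849, 0.1284]
ee_rot: [0.044, -3.14, 0.0]
contact_force: [0.0, -0.0, -1.0]
finger_gap: 0.527
```

Emit:
{"api": "move_arm", "payload": {
  "deltas": [
    {"jaw": -0.2,"translation": [0,-0.0005,0.008],"delta_rot": [0,0,0]},
    {"jaw": -0.2,"translation": [0,-0.0005,0.016],"delta_rot": [0,0,0]},
    {"jaw": -0.2,"translation": [0,-0.0005,0.022],"delta_rot": [0,0,0]},
    {"jaw": -0.2,"translation": [0,-0.0005,0.026],"delta_rot": [0,0,0]},
    {"jaw": -0.2,"translation": [0,-0.0005,0.026],"delta_rot": [0,0,0]}
  ]
}}

```text
t: 10.45
position: [0.5414, 0.0844, 0.102]
ee_rot: [0.044, -3.14, 0.0]
contact_force: [-0.6, -0.1, -1.6]
finger_gap: 0.526
```

```bash
python3 -c "
from h import *
p=cam('wrist')
to(.542,.084,.18);held(p);post(p)"
```

```text
pos [0.5418 0.0844 0.1026] gap 0.528 F [ 0.23  0.62 -2.21] t 10.5 -> trans [-0.0001 -0.0004 -0.0774] rot [ 0.     -0.0008  0.0002]
held n 6640 ztop(tool) -0.0224 slope [ 0.01  -0.015] x range [-0.0288  0.0292] y [-0.0222  0.0218]
pan z 0.1239
post n 945 top z 0.1516
0.0 429 [0.5351 0.0839 0.1499] [0.53   0.0786 0.1486] [0.5411 0.0892 0.1516]
0.003 305 [0.5324 0.084  0.1459] [0.5296 0.0783 0.1416] [0.5415 0.0896 0.1486]
0.01 210 [0.5315 0.0839 0.1378] [0.5297 0.0782 0.1339] [0.5351 0.0899 0.1415]
```

Emit:
{"api": "move_arm", "payload": {
  "deltas": [
    {"jaw": 0.15,"translation": [0,0,0],"delta_rot": [0,0,0]},
    {"jaw": 0.4,"translation": [0,0,0],"delta_rot": [0,0,0]},
    {"jaw": 0.6,"translation": [0,0,0],"delta_rot": [0,0,0]},
    {"jaw": 0.6,"translation": [0,0,0],"delta_rot": [0,0,0]},
    {"jaw": 0.6,"translation": [0,0,-0.02],"delta_rot": [0,0,0]},
    {"jaw": 0.6,"translation": [0,0,-0.05],"delta_rot": [0,0,0]},
    {"jaw": 0.6,"translation": [0,0,-0.1],"delta_rot": [0,0,0]},
    {"jaw": 0.6,"translation": [-0.03,0,-0.12],"delta_rot": [0,0,0]},
    {"jaw": 0.6,"translation": [-0.06,0,-0.12],"delta_rot": [0,0,0]},
    {"jaw": 0.6,"translation": [-0.06,0,-0.12],"delta_rot": [0,0,0]},
    {"jaw": 0.6,"translation": [-0.06,0,-0.12],"delta_rot": [0,0,0]}
  ]
}}

```text
t: 11.6
position: [0.6018, 0.086, 0.2225]
ee_rot: [0.044, -3.14, -0.0]
contact_force: [-0.5, -0.2, 0.7]
finger_gap: 0.803
```

```bash
cat >>h.py <<'E'
def stack(p,lo,hi):
    c,m=cloud(p);r=np.hypot(c[...,0]-.535,c[...,1]-.084)
    q=c[m&(r<.04)&(r>.009)&(c[...,2]>lo)&(c[...,2]<hi)]
    (cc,rr)=cv2.minEnclosingCircle(q[:,:2].astype(np.float32));A=np.c_[q[:,:2]-cc,np.ones(len(q))];f=np.linalg.lstsq(A,q[:,2],rcond=None)[0]
    print("stack top",np.round(cc,4),rr,"z",f[2].round(4),"slope",f[:2].round(3))
    far=c[m&(abs(c[...,1]-.084)>.035)&(abs(c[...,1]-.084)<.055)&(abs(c[...,0]-.53)<.03)&(abs(c[...,2]-.1)<.03)];print("pan z",np.median(far[:,2]).round(4))
E
python3 -c "
from h import *
p=cam('wrist','w8.png')
stack(p,.1125,.125);post(p)
c,m=cloud(p)
for rx,ry in((.498,-.288),(.5715,-.202),(.578,-.285)):print(plate(c,m,rx,ry,.0085,.02,.034))
to(.5711,-.203,.1)
s=cam('scene');t=cam('top')
a=s['color'][300:380,255:325];b=t['color'][265:335,165:235];w=p['color'][0:70,215:335]
f=lambda i:cv2.resize(i,(380,380),interpolation=cv2.INTER_CUBIC)
cv2.imwrite('pics/d8.png',np.hstack([f(a),f(b)]))"
```

```text
stack top [0.5438 0.0833] 0.03157990425825119 z 0.1174 slope [ 0.006 -0.   ]
pan z 0.1074
pan z 0.1086
post n 242 top z 0.1474
0.0 103 [0.5359 0.084  0.1453] [0.5314 0.0791 0.1444] [0.5402 0.0885 0.1473]
0.003 100 [0.536  0.0843 0.1434] [0.5306 0.0783 0.1416] [0.5419 0.09   0.1444]
0.01 5 [0.5302 0.084  0.1309] [0.5301 0.0825 0.1298] [0.5302 0.0855 0.1316]
0.02 33 [0.5347 0.0859 0.1191] [0.523  0.073  0.1186] [0.5506 0.0971 0.1253]
(array([ 0.4984, -0.2868]), 0.0255, np.float64(0.0139), 603)
(array([ 0.5712, -0.2015]), 0.0254, np.float64(0.0139), 778)
(array([ 0.5801, -0.285 ]), 0.0261, np.float64(0.0138), 604)
pos [0.6013 0.0861 0.2223] gap 0.799 F [ 0.08  1.19 -0.48] t 11.65 -> trans [ 0.0381 -0.2881  0.1223] rot [ 0.     -0.0018  0.0003]
```

View pics/d8.png

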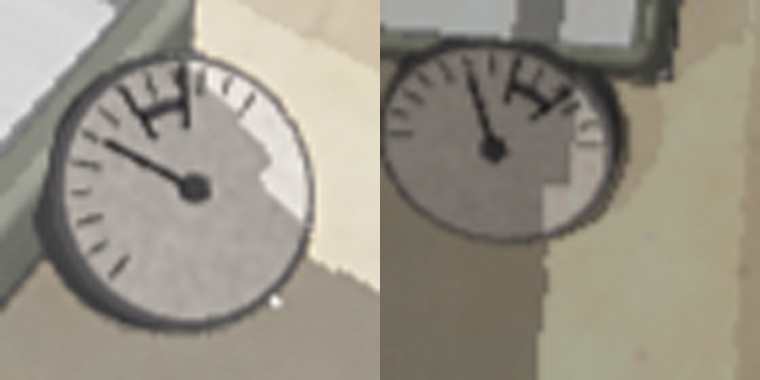

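Emit:
{"api": "move_arm", "payload": {
  "deltas": [
    {"jaw": 0.5,"translation": [0.005,-0.05,0.0],"delta_rot": [0,0,0]},
    {"jaw": 0.5,"translation": [0.01,-0.1,0.0],"delta_rot": [0,0,0]},
    {"jaw": 0.5,"translation": [0.015,-0.15,0.0],"delta_rot": [0,0,0]},
    {"jaw": 0.5,"translation": [0.025,-0.2,0.02],"delta_rot": [0,0,0]},
    {"jaw": 0.5,"translation": [0.03,-0.24,0.05],"delta_rot": [0,0,0]},
    {"jaw": 0.5,"translation": [0.038,-0.275,0.09],"delta_rot": [0,0,0]},
    {"jaw": 0.5,"translation": [0.038,-0.288,0.13],"delta_rot": [0,0,0]},
    {"jaw": 0.5,"translation": [0.038,-0.288,0.16],"delta_rot": [0,0,0]},
    {"jaw": 0.5,"translation": [0.038,-0.288,0.16],"delta_rot": [0,0,0]},
    {"jaw": 0.5,"translation": [0.038,-0.288,0.16],"delta_rot": [0,0,0]},
    {"jaw": 0.5,"translation": [0.038,-0.288,0.16],"delta_rot": [0,0,0]}
  ]
}}

```text
t: 12.85
position: [0.5738, -0.2031, 0.066]
ee_rot: [-0.046, 3.137, -0.003]
contact_force: [0.9, -0.3, 0.0]
finger_gap: 0.75
```

```bash
python3 -c "
from h import *
p=cam('wrist');c,m=cloud(p);print(plate(c,m,.5715,-.202,.0095,.02,.034))
to(.5715,-.2025,-.007)"
```

```text
(array([ 0.571 , -0.2029]), 0.0251, np.float64(0.014), 3404)
pos [ 0.5741 -0.2032  0.0663] gap 0.753 F [-0.17 -0.4   0.53] t 12.9 -> trans [0.0029 0.0009 0.0733] rot [-0.0024  0.0045  0.0013]
```

Emit:
{"api": "move_arm", "payload": {
  "deltas": [
    {"jaw": 0.5,"translation": [0.001,0,0.03],"delta_rot": [0,0,0]},
    {"jaw": 0.5,"translation": [0.001,0,0.055],"delta_rot": [0,0,0]},
    {"jaw": 0.5,"translation": [0.001,0,0.063],"delta_rot": [0,0,0]},
    {"jaw": 0.5,"translation": [0.001,0,0.066],"delta_rot": [0,0,0]},
    {"jaw": 0.5,"translation": [0.001,0,0.066],"delta_rot": [0,0,0]},
    {"jaw": 0.5,"translation": [0.001,0,0.066],"delta_rot": [0,0,0]}
  ]
}}

```text
t: 13.5
position: [0.5726, -0.2035, -0.001]
ee_rot: [-0.045, 3.138, -0.002]
contact_force: [0.4, -0.2, 0.4]
finger_gap: 0.751
```

```bash
python3 -c "
from h import *
to(.571,-.2027,-.007)"
```

```text
pos [ 0.5726 -0.2035 -0.001 ] gap 0.751 F [ 0.44 -0.18  0.39] t 13.5 -> trans [0.0016 0.0008 0.006 ] rot [-0.0015  0.0028  0.0005]
```

Emit:
{"api": "move_arm", "payload": {
  "deltas": [
    {"jaw": 0.5,"translation": [0.001,0.0005,0.005],"delta_rot": [0,0,0]},
    {"jaw": 0.5,"translation": [0.001,0.0005,0.005],"delta_rot": [0,0,0]},
    {"jaw": 0.2,"translation": [0.001,0.0005,0.005],"delta_rot": [0,0,0]},
    {"jaw": 0.1,"translation": [0.001,0.0005,0.005],"delta_rot": [0,0,0]},
    {"jaw": -0.2,"translation": [0.001,0.0005,0.005],"delta_rot": [0,0,0]},
    {"jaw": -0.2,"translation": [0.001,0.0005,0.005],"delta_rot": [0,0,0]},
    {"jaw": -0.2,"translation": [0.001,0.0005,0.005],"delta_rot": [0,0,0]}
  ]
}}

```text
t: 14.2
position: [0.5703, -0.2027, -0.0067]
ee_rot: [0.044, -3.141, 0.0]
contact_force: [-3.3, 1.3, 6.9]
finger_gap: 0.521
```

```bash
python3 -c "
from h import *
p=cam('wrist');held(p);hole(p)"
```

```text
held n 6372 ztop(tool) -0.0204 slope [0.008 0.001] x range [-0.0238  0.0229] y [-0.0219  0.022 ]
hole tool [-0.      0.0001] [-0.0004  0.0002] r 0.008 zt -0.0203 px [276. 270.]
```

Emit:
{"api": "move_arm", "payload": {
  "deltas": [
    {"jaw": -0.2,"translation": [0,0,-0.01],"delta_rot": [0,0,0]},
    {"jaw": -0.2,"translation": [0,0,-0.05],"delta_rot": [0,0,0]},
    {"jaw": -0.2,"translation": [0,0,-0.1],"delta_rot": [0,0,0]},
    {"jaw": -0.2,"translation": [0,0.01,-0.15],"delta_rot": [0,0,0]},
    {"jaw": -0.2,"translation": [-0.01,0.05,-0.18],"delta_rot": [0,0,0]},
    {"jaw": -0.2,"translation": [-0.01,0.09,-0.21],"delta_rot": [0,0,0]},
    {"jaw": -0.2,"translation": [-0.02,0.135,-0.225],"delta_rot": [0,0,0]},
    {"jaw": -0.2,"translation": [-0.025,0.18,-0.225],"delta_rot": [0,0,0]},
    {"jaw": -0.2,"translation": [-0.03,0.225,-0.225],"delta_rot": [0,0,0]},
    {"jaw": -0.2,"translation": [-0.033,0.27,-0.225],"delta_rot": [0,0,0]},
    {"jaw": -0.2,"translation": [-0.033,0.288,-0.225],"delta_rot": [0,0,0]},
    {"jaw": -0.2,"translation": [-0.033,0.288,-0.225],"delta_rot": [0,0,0]}
  ]
}}

```text
t: 15.45
position: [0.5946, 0.089, 0.217]
ee_rot: [0.051, -3.141, -0.001]
contact_force: [-0.1, -0.5, -1.2]
finger_gap: 0.518
```

```bash
python3 -c "
from h import *
p=cam('wrist');held(p);hole(p);post(p);stack(p,.1125,.125);to(.536,.084,.18)"
```

```text
held n 6171 ztop(tool) -0.0205 slope [ 0.006 -0.   ] x range [-0.0238  0.023 ] y [-0.0202  0.0218]
hole tool [0.0001 0.0017] [-0.0004  0.0019] r 0.008 zt -0.0205 px [276. 271.]
pan z 0.1088
post n 259 top z 0.1475
0.0 127 [0.5362 0.0842 0.1454] [0.5306 0.0793 0.1445] [0.5413 0.0893 0.1472]
0.003 98 [0.5354 0.0842 0.1434] [0.53   0.0786 0.1405] [0.5416 0.09   0.1445]
0.01 10 [0.5308 0.0848 0.1318] [0.5299 0.0803 0.1277] [0.5331 0.0892 0.1367]
0.02 23 [0.5343 0.0869 0.1201] [0.524  0.0731 0.1188] [0.5495 0.0983 0.1267]
stack top [0.5436 0.0839] 0.031211435794830322 z 0.1174 slope [ 0.004 -0.002]
pan z 0.1075
pos [0.5947 0.0874 0.217 ] gap 0.516 F [ 0.03 -0.39 -2.27] t 15.5 -> trans [ 0.0588 -0.0015  0.037 ] rot [-0.0004 -0.0001  0.0026]
```

Emit:
{"api": "move_arm", "payload": {
  "deltas": [
    {"jaw": -0.2,"translation": [0.03,-0.001,0],"delta_rot": [0,0,0]},
    {"jaw": -0.2,"translation": [0.0585,-0.001,0],"delta_rot": [0,0,0]},
    {"jaw": -0.2,"translation": [0.0585,-0.001,0.02],"delta_rot": [0,0,0]},
    {"jaw": -0.2,"translation": [0.0585,-0.001,0.037],"delta_rot": [0,0,0]},
    {"jaw": -0.2,"translation": [0.0585,-0.001,0.037],"delta_rot": [0,0,0]},
    {"jaw": -0.2,"translation": [0.0585,-0.001,0.037],"delta_rot": [0,0,0]}
  ]
}}

```text
t: 16.1
position: [0.5365, 0.0831, 0.1793]
ee_rot: [0.043, -3.14, 0.0]
contact_force: [0.1, 0.8, -1.2]
finger_gap: 0.519
```

```bash
python3 -c "
from h import *
p=cam('wrist');hole(p);post(p);to(.5362,.084,.127)"
```

```text
hole tool [ 0.0006 -0.0001] [ 0.0006 -0.    ] r 0.0079 zt -0.0195 px [276. 271.]
pan z 0.1085
post n 192 top z 0.1433
0.0 14 [0.5307 0.0841 0.1417] [0.5302 0.081  0.1403] [0.5313 0.0868 0.1432]
0.003 47 [0.5312 0.0839 0.1367] [0.5301 0.079  0.1333] [0.5338 0.0889 0.14  ]
0.01 79 [0.5316 0.0843 0.1284] [0.5302 0.0788 0.1234] [0.5348 0.09   0.1332]
0.02 51 [0.5307 0.0835 0.1199] [0.5242 0.0708 0.1186] [0.5402 0.0973 0.123 ]
pos [0.5371 0.0832 0.1802] gap 0.518 F [-0.5   0.25 -0.67] t 16.15 -> trans [0.0008 0.0008 0.0532] rot [-0.0001 -0.     -0.0005]
```

Emit:
{"api": "move_arm", "payload": {
  "deltas": [
    {"jaw": -0.2,"translation": [0,0.001,0.02],"delta_rot": [0,0,0]},
    {"jaw": -0.2,"translation": [0,0.001,0.035],"delta_rot": [0,0,0]},
    {"jaw": -0.2,"translation": [0,0.001,0.041],"delta_rot": [0,0,0]},
    {"jaw": -0.2,"translation": [0,0.001,0.047],"delta_rot": [0,0,0]},
    {"jaw": -0.2,"translation": [0,0.001,0.053],"delta_rot": [0,0,0]},
    {"jaw": -0.2,"translation": [0,0.001,0.053],"delta_rot": [0,0,0]}
  ]
}}

```text
t: 16.75
position: [0.5362, 0.0847, 0.1263]
ee_rot: [0.044, -3.14, 0.0]
contact_force: [-0.3, -0.9, -0.9]
finger_gap: 0.523
```

Emit:
{"api": "move_arm", "payload": {
  "deltas": [
    {"jaw": -0.2,"translation": [0,-0.0005,0.007],"delta_rot": [0,0,0]},
    {"jaw": -0.2,"translation": [0,-0.0005,0.013],"delta_rot": [0,0,0]},
    {"jaw": -0.2,"translation": [0,-0.0005,0.017],"delta_rot": [0,0,0]},
    {"jaw": -0.2,"translation": [0,-0.0005,0.017],"delta_rot": [0,0,0]},
    {"jaw": -0.2,"translation": [0,-0.0005,0.017],"delta_rot": [0,0,0]}
  ]
}}

```text
t: 17.25
position: [0.5366, 0.0842, 0.11]
ee_rot: [-0.044, 3.141, -0.0]
contact_force: [0.2, -0.9, -1.5]
finger_gap: 0.517
```

Emit:
{"api": "move_arm", "payload": {
  "deltas": [
    {"jaw": 0.15,"translation": [0,0,0.001],"delta_rot": [0,0,0]},
    {"jaw": 0.4,"translation": [0,0,0.001],"delta_rot": [0,0,0]},
    {"jaw": 0.6,"translation": [0,0,0],"delta_rot": [0,0,0]},
    {"jaw": 0.6,"translation": [0,0,0],"delta_rot": [0,0,0]},
    {"jaw": 0.6,"translation": [0,0,-0.02],"delta_rot": [0,0,0]},
    {"jaw": 0.6,"translation": [0,0,-0.05],"delta_rot": [0,0,0]},
    {"jaw": 0.6,"translation": [0,0,-0.1],"delta_rot": [0,0,0]},
    {"jaw": 0.6,"translation": [-0.03,0,-0.112],"delta_rot": [0,0,0]},
    {"jaw": 0.6,"translation": [-0.063,0,-0.112],"delta_rot": [0,0,0]},
    {"jaw": 0.6,"translation": [-0.063,0,-0.112],"delta_rot": [0,0,0]},
    {"jaw": 0.6,"translation": [-0.063,0,-0.112],"delta_rot": [0,0,0]}
  ]
}}

```text
t: 18.35
position: [0.5993, 0.086, 0.2214]
ee_rot: [0.044, -3.14, 0.0]
contact_force: [-0.7, -0.9, 0.5]
finger_gap: 0.803
```

```bash
python3 -c "
from h import *
p=cam('wrist','w9.png')
stack(p,.117,.13);post(p)
c,m=cloud(p)
for rx,ry in((.498,-.288),(.579,-.285)):print(plate(c,m,rx,ry,.0085,.02,.034))
to(.579,-.285,.06)
s=cam('scene','s9.png')
a=s['color'][300:380,255:325];w=p['color'][0:60,220:330]
f=lambda i:cv2.resize(i,(390,390),interpolation=cv2.INTER_CUBIC)
cv2.imwrite('pics/d9.png',np.hstack([f(a),f(w)]))"
```

```text
stack top [0.5444 0.0832] 0.03084295243024826 z 0.1224 slope [ 0.004 -0.002]
pan z 0.1024
pan z 0.1211
post n 196 top z 0.1419
0.0 131 [0.536  0.0841 0.14  ] [0.5312 0.0796 0.1389] [0.5417 0.0893 0.1419]
0.003 64 [0.5361 0.0846 0.1382] [0.5305 0.0789 0.1369] [0.5418 0.0901 0.1389]
(array([ 0.4985, -0.2877]), 0.0264, np.float64(0.0138), 624)
(array([ 0.5802, -0.2849]), 0.026, np.float64(0.0138), 603)
pos [0.5989 0.086  0.2214] gap 0.799 F [0.16 0.57 0.51] t 18.4 -> trans [ 0.0301 -0.3703  0.1614] rot [ 0.     -0.0016  0.0003]
```

View pics/d9.png

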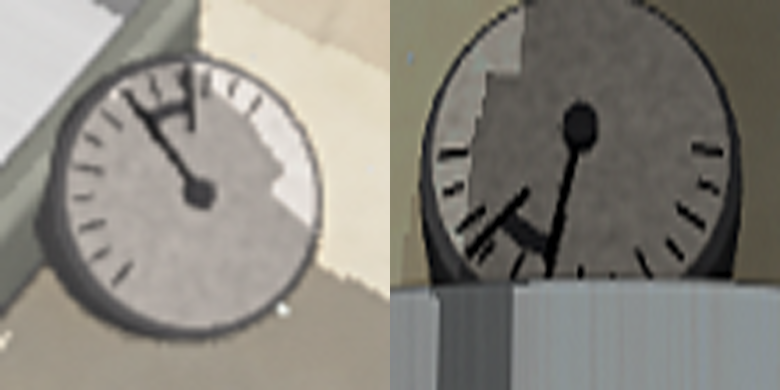

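```bash
cat > dial.py <<'E'
from h import *
def dial(n,save):
    p=cam(n);c,m=cloud(p)
    # dial plane from depth: points in front of the housing
    box=m&(c[...,0]>.38)&(c[...,0]<.47)&(abs(c[...,1]-.084)<.045)&(c[...,2]>.01)&(c[...,2]<.1)
    g=p["color"].min(-1);q=c[box&(g>90)]
    for _ in range(6):
        o=np.median(q,0) if _==0 else q.mean(0);nrm=np.linalg.svd(q-o,full_matrices=False)[2][2];d=abs((q-o)@nrm);q=q[d<max(.0015,2*np.median(d))]
    nrm*=np.sign(-nrm[0]);up=np.array([0,0,1.])-nrm*nrm[2];up/=np.linalg.norm(up);rt=np.cross(up,nrm)
    return p,q,o,nrm,up,rt
p,q,o,nrm,up,rt=dial("scene","")
a=np.c_[(q-o)@rt,(q-o)@up].astype(np.float32);(cc,r)=cv2.minEnclosingCircle(a);o=o+cc[0]*rt+cc[1]*up
print("n",len(q),"centre",o.round(4),"normal",nrm.round(3),"r",r)
N=480;yy,xx=np.mgrid[:N,:N];s=.055/(N/2);P=o+((xx-N/2)*s)[...,None]*rt-((yy-N/2)*s)[...,None]*up
T=np.linalg.inv(p["T"]);K=np.array(p["intrinsics"]);C=P@T[:3,:3].T+T[:3,3]
im=cv2.remap(p["color"],(K[0,2]-K[0,0]*C[...,0]/C[...,2]).astype(np.float32),(K[1,2]+K[1,1]*C[...,1]/C[...,2]).astype(np.float32),cv2.INTER_CUBIC)
cv2.imwrite("pics/rect.png",im)
E
python3 dial.py
```

```text
n 1381 centre [0.4325 0.0803 0.0454] normal [-0.585 -0.015  0.811] r 0.046986885368824005
```

View pics/rect.png

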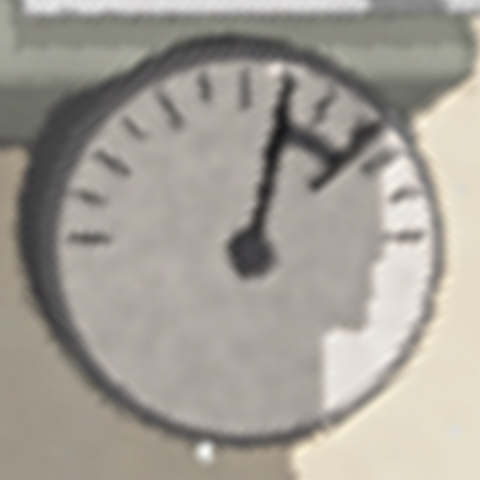

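```bash
python3 -c "
from h import *
to(.4985,-.2875,.062)"
```

```text
pos [0.5986 0.0861 0.2216] gap 0.801 F [-0.52  0.41  0.42] t 18.5 -> trans [ 0.1105 -0.3706  0.1597] rot [-0.     -0.001   0.0004]
```

Emit:
{"api": "move_arm", "payload": {
  "deltas": [
    {"jaw": 0.5,"translation": [0.01,-0.045,0.0],"delta_rot": [0,0,0]},
    {"jaw": 0.5,"translation": [0.02,-0.09,0.0],"delta_rot": [0,0,0]},
    {"jaw": 0.5,"translation": [0.035,-0.135,0.0],"delta_rot": [0,0,0]},
    {"jaw": 0.5,"translation": [0.05,-0.18,0.0],"delta_rot": [0,0,0]},
    {"jaw": 0.5,"translation": [0.065,-0.225,0.0],"delta_rot": [0,0,0]},
    {"jaw": 0.5,"translation": [0.08,-0.265,0.02],"delta_rot": [0,0,0]},
    {"jaw": 0.5,"translation": [0.095,-0.305,0.05],"delta_rot": [0,0,0]},
    {"jaw": 0.5,"translation": [0.11,-0.34,0.08],"delta_rot": [0,0,0]},
    {"jaw": 0.5,"translation": [0.1105,-0.37,0.115],"delta_rot": [0,0,0]},
    {"jaw": 0.5,"translation": [0.1105,-0.37,0.16],"delta_rot": [0,0,0]},
    {"jaw": 0.5,"translation": [0.1105,-0.37,0.16],"delta_rot": [0,0,0]},
    {"jaw": 0.5,"translation": [0.1105,-0.37,0.16],"delta_rot": [0,0,0]}
  ]
}}

```text
t: 19.7
position: [0.4987, -0.286, 0.0618]
ee_rot: [0.045, -3.14, -0.002]
contact_force: [0.2, 0.7, 0.5]
finger_gap: 0.749
```

```bash
python3 -c "
from h import *
cam('wrist');p=cam('wrist');c,m=cloud(p);print(plate(c,m,.4985,-.2875,.0095,.02,.034))
to(.4985,-.288,-.001)"
```

```text
(array([ 0.4983, -0.2879]), 0.0252, np.float64(0.014), 3475)
pos [ 0.5011 -0.2873  0.0651] gap 0.751 F [-0.02 -0.38 -0.11] t 19.8 -> trans [ 0.0028 -0.0004  0.0661] rot [-0.0027  0.0035  0.0014]
```

Emit:
{"api": "move_arm", "payload": {
  "deltas": [
    {"jaw": 0.5,"translation": [0.001,-0.0005,0.03],"delta_rot": [0,0,0]},
    {"jaw": 0.5,"translation": [0.001,-0.0005,0.055],"delta_rot": [0,0,0]},
    {"jaw": 0.5,"translation": [0.001,-0.0005,0.062],"delta_rot": [0,0,0]},
    {"jaw": 0.5,"translation": [0.001,-0.0005,0.065],"delta_rot": [0,0,0]},
    {"jaw": 0.5,"translation": [0.001,-0.0005,0.065],"delta_rot": [0,0,0]},
    {"jaw": 0.5,"translation": [0.001,-0.0005,0.065],"delta_rot": [0,0,0]}
  ]
}}

```text
t: 20.4
position: [0.4999, -0.2883, -0.0009]
ee_rot: [-0.045, 3.139, -0.003]
contact_force: [0.8, 1.3, 0.4]
finger_gap: 0.753
```

```bash
python3 -c "
from h import *
to(.4983,-.288,-.006)"
```

```text
pos [ 0.4999 -0.2883 -0.0009] gap 0.753 F [0.78 1.26 0.35] t 20.4 -> trans [0.0016 0.0003 0.0051] rot [-0.0021  0.0026  0.0006]
```

Emit:
{"api": "move_arm", "payload": {
  "deltas": [
    {"jaw": 0.5,"translation": [0.001,0,0.005],"delta_rot": [0,0,0]},
    {"jaw": 0.5,"translation": [0.001,0,0.005],"delta_rot": [0,0,0]},
    {"jaw": 0.2,"translation": [0.001,0,0.005],"delta_rot": [0,0,0]},
    {"jaw": 0.1,"translation": [0.001,0,0.005],"delta_rot": [0,0,0]},
    {"jaw": -0.2,"translation": [0.001,0,0.005],"delta_rot": [0,0,0]},
    {"jaw": -0.2,"translation": [0.001,0,0.005],"delta_rot": [0,0,0]},
    {"jaw": -0.2,"translation": [0.001,0,0.005],"delta_rot": [0,0,0]}
  ]
}}

```text
t: 21.1
position: [0.4977, -0.2877, -0.0071]
ee_rot: [0.044, -3.141, 0.0]
contact_force: [-2.7, 0.6, 5.4]
finger_gap: 0.531
```

```bash
python3 -c "
from h import *
p=cam('wrist');held(p);hole(p);to(.595,.085,.22)"
```

```text
held n 6409 ztop(tool) -0.0206 slope [0.009 0.002] x range [-0.0232  0.0234] y [-0.022   0.0217]
hole tool [0.0006 0.0002] [-0.0004  0.0003] r 0.0076 zt -0.0206 px [276. 270.]
pos [ 0.4977 -0.2878 -0.0071] gap 0.528 F [-2.5   1.03  5.27] t 21.15 -> trans [-0.1078  0.3698 -0.2272] rot [-0.0002 -0.0001  0.0004]
```

Emit:
{"api": "move_arm", "payload": {
  "deltas": [
    {"jaw": -0.2,"translation": [0,0,-0.01],"delta_rot": [0,0,0]},
    {"jaw": -0.2,"translation": [0,0,-0.05],"delta_rot": [0,0,0]},
    {"jaw": -0.2,"translation": [0,0,-0.1],"delta_rot": [0,0,0]},
    {"jaw": -0.2,"translation": [-0.01,0.03,-0.135],"delta_rot": [0,0,0]},
    {"jaw": -0.2,"translation": [-0.02,0.06,-0.17],"delta_rot": [0,0,0]},
    {"jaw": -0.2,"translation": [-0.03,0.09,-0.205],"delta_rot": [0,0,0]},
    {"jaw": -0.2,"translation": [-0.045,0.13,-0.227],"delta_rot": [0,0,0]},
    {"jaw": -0.2,"translation": [-0.06,0.175,-0.227],"delta_rot": [0,0,0]},
    {"jaw": -0.2,"translation": [-0.075,0.22,-0.227],"delta_rot": [0,0,0]},
    {"jaw": -0.2,"translation": [-0.09,0.265,-0.227],"delta_rot": [0,0,0]},
    {"jaw": -0.2,"translation": [-0.1,0.31,-0.227],"delta_rot": [0,0,0]},
    {"jaw": -0.2,"translation": [-0.107,0.35,-0.227],"delta_rot": [0,0,0]}
  ]
}}

```text
t: 22.35
position: [0.5947, 0.0677, 0.2192]
ee_rot: [-0.046, 3.141, 0.0]
contact_force: [0.6, -0.6, -1.0]
finger_gap: 0.526
```

```bash
python3 -c "
from h import *
to(.595,.085,.22)"
```

```text
pos [0.5947 0.0677 0.2192] gap 0.526 F [ 0.62 -0.58 -1.03] t 22.35 -> trans [-0.0008  0.0173 -0.0008] rot [0.0002 0.0003 0.0011]
```

Emit:
{"api": "move_arm", "payload": {
  "deltas": [
    {"jaw": -0.2,"translation": [0,0.018,0],"delta_rot": [0,0,0]},
    {"jaw": -0.2,"translation": [0,0.018,0],"delta_rot": [0,0,0]},
    {"jaw": -0.2,"translation": [0,0.018,0],"delta_rot": [0,0,0]},
    {"jaw": -0.2,"translation": [0,0.018,0],"delta_rot": [0,0,0]}
  ]
}}

```text
t: 22.75
position: [0.594, 0.0823, 0.2191]
ee_rot: [0.042, -3.141, 0.001]
contact_force: [0.4, -0.6, -0.0]
finger_gap: 0.53
```

```bash
python3 -c "
from h import *
p=cam('wrist');held(p);hole(p);post(p);stack(p,.117,.13);to(.536,.084,.18)"
```

```text
held n 6365 ztop(tool) -0.0208 slope [0.006 0.003] x range [-0.0231  0.0234] y [-0.022   0.0217]
hole tool [0.0006 0.0003] [-0.0003  0.0004] r 0.0076 zt -0.0208 px [276. 270.]
pan z 0.1211
post n 203 top z 0.1418
0.0 147 [0.5362 0.0838 0.1402] [0.531  0.0791 0.1389] [0.5414 0.0887 0.1418]
0.003 55 [0.5353 0.0838 0.138 ] [0.5303 0.0783 0.1334] [0.5416 0.0895 0.1388]
stack top [0.5444 0.0838] 0.031100668013095856 z 0.1224 slope [0.005 0.   ]
pan z 0.1025
pos [0.5941 0.0822 0.2191] gap 0.528 F [ 0.84 -0.03 -0.99] t 22.8 -> trans [0.058  0.0034 0.0391] rot [-0.0003 -0.0001 -0.0013]
```

Emit:
{"api": "move_arm", "payload": {
  "deltas": [
    {"jaw": -0.2,"translation": [0.03,0.0025,0],"delta_rot": [0,0,0]},
    {"jaw": -0.2,"translation": [0.0575,0.0025,0],"delta_rot": [0,0,0]},
    {"jaw": -0.2,"translation": [0.0575,0.0025,0.02],"delta_rot": [0,0,0]},
    {"jaw": -0.2,"translation": [0.0575,0.0025,0.039],"delta_rot": [0,0,0]},
    {"jaw": -0.2,"translation": [0.0575,0.0025,0.039],"delta_rot": [0,0,0]},
    {"jaw": -0.2,"translation": [0.0575,0.0025,0.039],"delta_rot": [0,0,0]}
  ]
}}

```text
t: 23.4
position: [0.5365, 0.0834, 0.1801]
ee_rot: [0.042, -3.141, 0.0]
contact_force: [0.5, -0.6, -0.8]
finger_gap: 0.528
```

```bash
python3 -c "
from h import *
p=cam('wrist');hole(p);to(.5365,.084,.122)"
```

```text
hole tool [0.0011 0.    ] [0.0008 0.0001] r 0.0079 zt -0.0199 px [276. 270.]
pos [0.5371 0.0836 0.181 ] gap 0.527 F [-0.48 -0.1  -1.25] t 23.45 -> trans [0.0007 0.0004 0.059 ] rot [-0.0001  0.0011 -0.0008]
```

Emit:
{"api": "move_arm", "payload": {
  "deltas": [
    {"jaw": -0.2,"translation": [0,0.0005,0.025],"delta_rot": [0,0,0]},
    {"jaw": -0.2,"translation": [0,0.0005,0.041],"delta_rot": [0,0,0]},
    {"jaw": -0.2,"translation": [0,0.0005,0.047],"delta_rot": [0,0,0]},
    {"jaw": -0.2,"translation": [0,0.0005,0.053],"delta_rot": [0,0,0]},
    {"jaw": -0.2,"translation": [0,0.0005,0.058],"delta_rot": [0,0,0]},
    {"jaw": -0.2,"translation": [0,0.0005,0.058],"delta_rot": [0,0,0]}
  ]
}}

```text
t: 24.05
position: [0.5364, 0.0847, 0.1218]
ee_rot: [0.044, -3.141, 0.0]
contact_force: [-0.2, -0.7, -1.6]
finger_gap: 0.528
```

Emit:
{"api": "move_arm", "payload": {
  "deltas": [
    {"jaw": -0.2,"translation": [0,-0.0005,0.004],"delta_rot": [0,0,0]},
    {"jaw": -0.2,"translation": [0,-0.0005,0.008],"delta_rot": [0,0,0]},
    {"jaw": -0.2,"translation": [0,-0.0005,0.008],"delta_rot": [0,0,0]},
    {"jaw": -0.2,"translation": [0,-0.0005,0.008],"delta_rot": [0,0,0]},
    {"jaw": 0.15,"translation": [0,-0.0005,0.008],"delta_rot": [0,0,0]},
    {"jaw": 0.4,"translation": [0,-0.0005,0.008],"delta_rot": [0,0,0]},
    {"jaw": 0.6,"translation": [0,-0.0005,0.008],"delta_rot": [0,0,0]},
    {"jaw": 0.6,"translation": [0,-0.0005,0.008],"delta_rot": [0,0,0]},
    {"jaw": 0.6,"translation": [0,-0.0005,-0.02],"delta_rot": [0,0,0]},
    {"jaw": 0.6,"translation": [0,-0.0005,-0.06],"delta_rot": [0,0,0]},
    {"jaw": 0.6,"translation": [0,-0.0005,-0.1],"delta_rot": [0,0,0]},
    {"jaw": 0.6,"translation": [0,-0.0005,-0.1],"delta_rot": [0,0,0]}
  ]
}}

```text
t: 25.25
position: [0.5403, 0.0843, 0.2301]
ee_rot: [-0.044, 3.128, 0.0]
contact_force: [1.1, 0.4, 1.0]
finger_gap: 0.801
```

Emit:
{"api": "move_arm", "payload": {
  "deltas": [
    {"jaw": 0.6,"translation": [-0.03,0,0],"delta_rot": [0,0,0]},
    {"jaw": 0.6,"translation": [-0.063,0,0],"delta_rot": [0,0,0]},
    {"jaw": 0.6,"translation": [-0.063,0,0],"delta_rot": [0,0,0]},
    {"jaw": 0.6,"translation": [-0.063,0,0],"delta_rot": [0,0,0]},
    {"jaw": 0.6,"translation": [-0.063,0,0],"delta_rot": [0,0,0]}
  ]
}}

```text
t: 25.75
position: [0.5988, 0.086, 0.2216]
ee_rot: [0.044, -3.14, 0.0]
contact_force: [0.2, 0.8, 0.1]
finger_gap: 0.8
```

```bash
sed -i 's/rect.png/rect2.png/' dial.py; python3 -c "
from h import *
p=cam('wrist','w10.png')
stack(p,.1235,.135);c,m=cloud(p);print(plate(c,m,.58,-.285,.0085,.02,.034))
for n in('scene','top'):
    q=cam(n);print([rec(q,k,1) for k in('wax_block','mould_stack')])
";python3 dial.py
```

```text
stack top [0.5429 0.0828] 0.030299555510282516 z 0.1274 slope [ 0.003 -0.003]
pan z 0.0975
(array([ 0.5785, -0.2849]), 0.0261, np.float64(0.0139), 598)
[[(0.65, [0.6939, -0.0838, 0.0235])], [(0.71, [0.7406, -0.0203, 0.0164])]]
[[(0.75, [0.6982, -0.0943, 0.0224])], [(0.63, [0.7456, -0.0228, 0.0164])]]
n 1450 centre [0.4313 0.0782 0.0445] normal [-0.594 -0.016  0.805] r 0.04639152064919472
```

View pics/rect2.png

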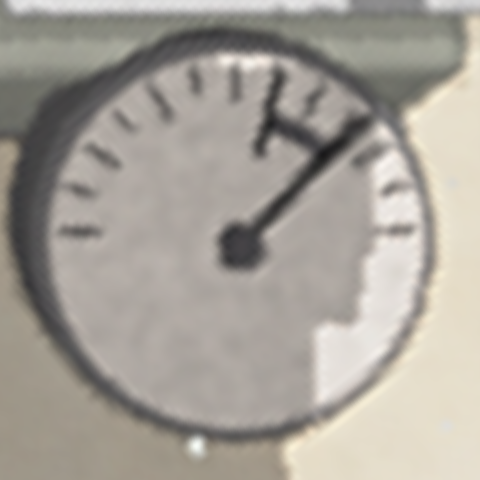

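```bash
python3 -c "
import cv2,numpy as np
for f in('rect','rect2'):
    g=cv2.imread(f'pics/{f}.png').min(-1)
    d=(g<75).astype(np.uint8);e=cv2.morphologyEx(d,cv2.MORPH_OPEN,np.ones((21,21)));yy,xx=np.nonzero(e[200:300,200:300]);h=np.r_[xx.mean(),yy.mean()]+200
    A=np.radians(np.arange(-95,95,.25))
    for r0,r1 in((35,60),(60,90),(90,110),(35,110),(148,162)):
        r=np.arange(r0,r1)[:,None];P=cv2.remap(g,(h[0]+r*np.sin(A)).astype(np.float32),(h[1]-r*np.cos(A)).astype(np.float32),cv2.INTER_LINEAR).astype(float).mean(0)
        P=np.median(P)-P
        if r0==148: i=[k for k in range(4,len(A)-4) if P[k]==P[k-8 if k>8 else 0:k+9].max() and P[k]>18];print('ticks',np.degrees(A[i]).round(1))
        else:
            k=P.argmax();s=slice(max(k-20,0),k+21);w=np.clip(P[s]-P.max()*.4,0,None);print(f,h.round(1),r0,r1,'ptr deg',np.degrees((A[s]*w).sum()/w.sum()).round(2),'rad',(1.5+(A[s]*w).sum()/w.sum()).round(3))
"
```

```text
rect [248.4 251.7] 35 60 ptr deg 16.02 rad 1.78
rect [248.4 251.7] 60 90 ptr deg 14.89 rad 1.76
rect [248.4 251.7] 90 110 ptr deg 13.76 rad 1.74
rect [248.4 251.7] 35 110 ptr deg 14.59 rad 1.755
ticks [-85.  -71.  -70.8 -57.  -43.  -42.8 -28.8 -15.2  -1.2  13.   27.   27.2
  44.8  55.   84.2]
rect2 [240.2 246.1] 35 60 ptr deg 42.78 rad 2.247
rect2 [240.2 246.1] 60 90 ptr deg 43.21 rad 2.254
rect2 [240.2 246.1] 90 110 ptr deg 42.91 rad 2.249
rect2 [240.2 246.1] 35 110 ptr deg 43.11 rad 2.252
ticks [-84.5 -70.5 -56.8 -28.8  -1.8  -1.5  12.2  26.5  43.8  54.5  84. ]
```

```bash
python3 -c "
from workcell import env
print(env.job_done())"
```

```text
the job is handed in; nothing more can be done
None
```

I put three rings on the post, one at a time and each let go flat, then handed the job in; no verdict was reported. The fourth ring is still on the mat.

**Final checks**
- **Pointer:** it reads about 2.25 rad, inside the zone of 1.75 to 2.33.
- **Stack:** its top is 30 mm above the pan with a slope under 0.01, so the three rings lie flat.
- **Bystanders:** the camera finds the wax block and the mould stack where they started, within its accuracy of a few mm. The gripper was clear of the stack at the end.

**What did not go cleanly**
- **Two rings were borderline:** after the second ring the pointer sat on the first long mark, between 1.73 and 1.78 rad depending on the method. The reading I trusted most was 1.755. I could not tell whether it was inside the zone, so I added the third ring. If 1.755 was right, two rings may already have been enough.
- **Pointer readings differ:** a rough reading by eye of the last picture gave about 2.29 rad. The 2.25 comes from measuring the dial in the flattened picture and fits one ring's expected step.
- **First grasp missed:** the fingertips stand about 30 mm higher than the stated tool geometry puts them, so they closed above the ring without touching it. I corrected the height. The next grasp pressed the mat with about 10 N and the ring slid a few mm, but it held.

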